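# Pack the desk box level and shut its lid

### The arm

A 7-joint arm with a two-finger parallel gripper is mounted at the origin on a cart in front of the work surface, level with it; the furniture and walls round the work are solid. World frame = base frame: x ahead of the robot, y to its left, z up, the work surface at z = 0. Lengths are in m, angles in rad, forces in N, time in s.
With the tool pointing down it reaches from about 0.425 to 0.925 m from the base axis. Payload 6.8 kg.
Tool frame: the origin (TCP) lies midway between the tips of the shut fingers; the grasp point (between the pads) lies env.grasp_offset behind it (env.grasp_offset is the distance from the TCP to the grasp point, in m); z points along the fingers, y is the line along which they close (so a half turn about z gives the same grasp; the last joint's range is limited). The gripper opens to 88 mm and grips with 3 to 60 N. Pads are 20 mm wide; open, the fingers measure 115 mm over their backs; the gripper's body (75 mm by 178 mm) begins 61 mm behind the grasp point.
Start: joints at [1.046, 0.477, 0.022, 1.555, -0.011, 1.109, -0.083], TCP at [0.273, -0.617, 0.183] pointing down, gripper open.
Joint ranges: [-2.96, 2.96], [-0.34, 2.1], [-1.41, 1.46], [0.24, 2.44], [-1.37, 4.51], [0.17, 1.92], [-2.96, 2.96]. Speed limits (rad/s): [2.39, 2.39, 3.14, 3.14, 3.14, 3.14, 3.14].

### API

Orientations are given as a unit quaternion [w, x, y, z].
In Python, from bench import env gives the robot as it stands.
- The arm moves only by the tool servo_tool, never from a script. Its argument "plan" is a list of rows, each an object of numbers: "x", "y", "z": the shift along the tool's x, y, z scaled (see below); "wx", "wy", "wz": the turn, a rotation vector about the tool's x, y, z scaled (see below); "gripper": the opening, from -1 (shut) to 1 (fully open), so that 0 is half open. A call has 1 to 10 rows; each row shifts and turns the commanded pose from where the row before left it, along the tool's axes as they then stand; what a row does not reach is not made up. The controller multiplies each number of a shift by 6 cm and each number of a turn by 5 degrees. A row lasts 1/8 s, in which the tool goes at most 62.5 mm and 10.7 degrees, less where a joint would pass 70% of its speed; a pose out of reach is approached as far as the arm can. A call with a number of a shift or a turn outside -1 to 1 is refused whole. A call with a gripper value outside its range is refused whole. The fingers move at their own pace and stop on an object; "newtons" is the grip in N (left out, the last holds). Time passes only in rows, so rows that do not move let the fingers close. It gives the time, the measured TCP pose, the force, the opening and the grip force at its end, in the units of the state.
- env.state(): the state, without advancing time (a new reading comes with each control period).
- env.read_camera(name): name is "side" or "top" or "wrist"; returns a dict with "img" (400x640x3 uint8, red, green, blue), "vfov" (degrees; the focal length in pixels is half the picture's height over the tangent of half this angle, whatever the lens; pixels are square), "cx", "cy" (the principal point, pixels), "R" (3x3) and "t" (3): a world point X has camera coordinates R X + t. Camera axes: x right, y down, z forward; pixel columns grow to the right and rows downward; lengths in m; the calibration is good to about 2 mm. A picture is of the moment at which its call begins. There is no depth.
- env.job_done(): hands the job in; it is judged then, once.
Trained networks look in a picture, given as the dict that the camera call returned (one of the last four; its "shot" number tells which), for a name from the list of things; names that differ only in an ending like _2 or _b are one class to them, and where a whole thing is asked for, a point or a joint stands for the part that bears it (a point fixed in the world has none). Each returns a list of dicts, best first, with "confidence" (0 to 1); they miss things now and then, are a little off and sometimes report something else, mostly with a low value. They report only what shows in the picture. A call takes as long as a camera call. They do not tell look-alikes from the thing itself.
- env.spot_in(query, picture): "bbox" ([left, top, width, height] in pixels, round what is visible of it).
- env.landmark_of(query, picture): "xy" ([column, row] in pixels: a listed point, or the origin of a listed thing).
The state is a dict: "clock": time; "q": joint angles; "qvel": joint speeds; "tau": joint torques, N m; "eef_pos": TCP position; "tool_rot": TCP orientation; "contact_force": force on the tool from outside, world axes, zero at the start; "torque": the same for the moment, N m; "opening": opening from 0.0 (shut) to 1.0 (fully open); "finger_force": force on a finger pad.
Only numpy, scipy, OpenCV 4.12 (cv2) and the standard library are available. Lean on these libraries where they do the work, as an engineer would, in place of code of your own. Each camera call takes 0.05 s, during which the arm holds its last target. There are 200 camera calls.

### The job

Facing the wooden box with its hinge at the back, put the stapler into the long left-hand compartment and the earbud case into the small rear compartment beside it, each standing flat on the box floor on its own base, so that nothing stands above the rim. Then feel that it is level: touch the middle of the left rim with the fingertips and sweep straight across at rim height to the right rim; after that shut the lid fully and let go. Leave the pieces already in the box and the things on the desk where they are.

Things in the scene. Friction and masses are not known exactly. Their poses are not given: they have to be found in the camera images.
- box: Open wooden box fixed to the desk, 180 (x) x 166 (y) x 52 mm; origin under its centre, x to its rear (hinge), y left, z up. Walls 5 mm; heights above desk: floor 6, rim 52, ribs 18 mm. Ribs 4 mm wide: along x at y = -46 and 12 mm, across between them at x = -2 mm. Right channel: highlighter; middle front: eraser; middle rear 85 x 54 mm and left 170 x 64 mm: empty
- lid (a joint): Opening angle of the box's hinged lid, rad: 0 = shut on the rim; starts at 1.12 to 1.20, leaning over the box's rear half; stop at 1.22. Stiff hinge (0.3 N m), stays where left. Plate 166 mm wide, 6 mm thick; hinge line along the box's y at x = 90 mm, 52 mm above the desk; front edge 181 mm from it, with a lip 50 mm wide, 8 mm longer
- lid_edge (a point): Point in the middle of the lid's front edge, on its outer (upper) face, 181 mm from the hinge. Push here from above and behind to shut the lid. Its z axis points out of the outer face
- rim_left (a point): Point on top of the left wall's rim, mid-length (box x = 0, y = +80.5 mm), 52 mm above the desk; axes as the box
- rim_right (a point): The same on the right wall (box y = -80.5 mm)
- case_place (a point): Floor of the middle rear compartment, its centre (box x = 42.5, y = -17 mm); axes as the box
- stapler_place (a point): Floor of the long left-hand compartment, its centre (box x = 0, y = 46 mm); axes as the box
- stapler: Stapler, 128 long (its x) x 32 wide (y) x 39 mm high, 0.13 to 0.27 kg, standing on its base; origin under its centre, z up. The arm on top is fixed, 26 mm wide, 26 to 39 mm above its underside: grip it there across y. Goes into the left-hand compartment lengthways, either way round
- case: Closed earbud case, rounded block 60 long (its y) x 26 thick (x) x 42 mm high, 0.045 kg, standing on its narrow base, which is a little rounded (it may lean 4 degrees); origin under its centre, z up; the lid does not open. Grip it across x. Fits the rear compartment only with its length along the box's x, either way round
- marker: Highlighter pen, 116 x 22 x 17 mm, already in the right channel; origin under its centre, length along its y. Leave it
- eraser: Eraser, 40 x 19 x 13 mm, already in the middle front compartment; origin under its centre, length along its y. Leave it
- sharpener: Small metal pencil sharpener 16 x 26 x 13 mm, loose on the desk; bystander
- usb_stick: USB stick 18 x 56 x 8 mm, loose on the desk; bystander
Things that resemble listed ones, but are neither listed nor needed, are in the scene too. Of the things that look like the case, the larger one is meant.

How it is judged:
On the way, in this order (a step that is already met when the one before it is completed fails the run):
1. stapler and earbud case stand flat on the floor of their compartments, released (x of stapler in the frame of stapler_place between -0.024 and 0.024 m and y of stapler in the frame of stapler_place between -0.021 and 0.021 m and z of stapler in the frame of stapler_place between -0.004 and 0.004 m and angle between each of stapler, case's own z axis and vertical below 0.2 rad and x of case in the frame of case_place between -0.016 and 0.016 m and y of case in the frame of case_place between -0.019 and 0.019 m and z of case in the frame of case_place between -0.004 and 0.004 m and contact force between the fingers and stapler below 0.1 N and contact force between the fingers and case below 0.1 N and linear speed of each of stapler, case below 0.02 m/s), for 0.2 s.
2. with the lid open, the fingertips touch the box at the middle of its left rim (y of the grasp point in the frame of box between 0.058 and 0.115 m and x of the grasp point in the frame of box between -0.055 and 0.045 m and z of the grasp point in the frame of rim_left between 0.002 and 0.045 m and value of joint lid above 0.8 rad and contact force between the fingers and box above 0.2 N).
3. the fingertips pass the middle of the box at rim height (y of the grasp point in the frame of box between -0.03 and 0.03 m and x of the grasp point in the frame of box between -0.055 and 0.045 m and z of the grasp point in the frame of rim_left between 0.002 and 0.045 m and value of joint lid above 0.8 rad).
4. the fingertips reach the right rim at rim height (y of the grasp point in the frame of box between -0.115 and -0.062 m and x of the grasp point in the frame of box between -0.055 and 0.045 m and z of the grasp point in the frame of rim_left between 0.002 and 0.045 m and value of joint lid above 0.8 rad).
At the end, for the whole second after the job is handed in: Lid shut (within 0.04 rad) and at rest; stapler and earbud case each upright within 4 mm of the floor inside their compartments; highlighter and eraser still flat in theirs (value of joint lid below 0.04 rad and velocity of joint lid between -0.05 and 0.05 rad/s and x of stapler in the frame of stapler_place between -0.024 and 0.024 m and y of stapler in the frame of stapler_place between -0.021 and 0.021 m and z of stapler in the frame of stapler_place between -0.004 and 0.004 m and angle between each of stapler, case's own z axis and vertical below 0.2 rad and x of case in the frame of case_place between -0.016 and 0.016 m and y of case in the frame of case_place between -0.019 and 0.019 m and z of case in the frame of case_place between -0.004 and 0.004 m and linear speed of each of stapler, case below 0.02 m/s and y of marker in the frame of box between -0.08 and -0.046 m and z of each of marker, eraser in the frame of box below 0.012 m and x of eraser in the frame of box between -0.086 and 0 m and y of eraser in the frame of box between -0.046 and 0.012 m); the robot touches nothing.
It fails at once if sharpener on the desk shifted by more than 50 mm (distance of sharpener from where it was at the start of the episode above 0.05 m).
It fails at once if USB stick on the desk shifted by more than 50 mm (distance of usb_stick from where it was at the start of the episode above 0.05 m).
It also fails if it takes over 72 s, if anything falls off the work surface, if the arm or the gripper's body presses on something with over 40 N, if the wrist force passes 120 N, or if a joint passes its speed limit or range.

## Working session

There is one attempt and no reset: what is moved stays moved. The work goes in short steps, Python scripts to look and compute and a tool call to move; the robot and the scene stay as the last step left them, time stands still between calls to the robot, and variables do not carry over. Pictures are saved under pics/ and viewed, at most 10 in all, crops included, and the job is handed in when it is done.

Besides the shell and the picture viewer there is one more tool, called after "Request:" by a JSON object that holds its "op" and its "data", one argument or row to a line. servo_tool: Moves the arm, as the interface text tells. Shifts and turns lie within -1 to 1; 1 stands for 6 cm of shift or 5 degrees of turn. Its arguments: {"type":"object","properties":{"plan":{"type":"array","items":{"type":"object","properties":{"x":{"type":"number"},"y":{"type":"number"},"z":{"type":"number"},"wx":{"type":"number"},"wy":{"type":"number"},"wz":{"type":"number"},"gripper":{"type":"number"}}}},"newtons":{"type":"number"}},"required":["plan"]}

```bash
mkdir -p pics; cat > h.py <<'E'
import numpy as np, cv2
from bench import env
def ray(p,uv):
    f=200/np.tan(np.radians(p["vfov"])/2); R=np.array(p["R"]); t=np.array(p["t"])
    d=R.T@np.array([(uv[0]-p["cx"])/f,(uv[1]-p["cy"])/f,1]); return -R.T@t,d
def at(p,uv,z):
    o,d=ray(p,uv); return (o+d*(z-o[2])/d[2])
def proj(p,X):
    f=200/np.tan(np.radians(p["vfov"])/2); c=np.array(p["R"])@np.array(X)+np.array(p["t"]); return c[:2]/c[2]*f+[p["cx"],p["cy"]]
def save(p,n): cv2.imwrite(f"pics/{n}.png",p["img"][:,:,::-1])
E
python3 - <<'E'
from h import *
print(env.grasp_offset, env.state()["tool_rot"],env.state()["eef_pos"])
ims=[]
for c in ("top","side"):
    p=env.read_camera(c); ims.append(p["img"])
    o,d=ray(p,(320,200)); print(c,o.round(3),d.round(2),p["vfov"])
    zs=dict(rim_left=.052,rim_right=.052,stapler_place=.006,case_place=.006,stapler=0,case=0,box=0,marker=.006,eraser=.006,sharpener=0,usb_stick=0,lid_edge=.2)
    for n,z in zs.items():
        for r in env.landmark_of(n,p)[:3]: print(" ",n,round(r["confidence"],2),np.round(r["xy"]),at(p,r["xy"],z).round(3))
    for n in ("stapler","case"): 
        for r in env.spot_in(n,p)[:3]: print("  bb",n,round(r["confidence"],2),np.round(r["bbox"]))
    save(p,c)
E
```

```text
0.0187 [-8.38036335e-04  9.78357994e-01  2.06917547e-01 -2.49878024e-04] [ 0.27297759 -0.61663728  0.1818077 ]
top [ 0.257 -0.094  1.311] [ 0.2  -0.02 -0.98] 47.411634522424876
  rim_left 0.72 [380. 194.] [ 0.531 -0.292  0.052]
  rim_left 0.52 [344. 232.] [ 0.421 -0.191  0.052]
  rim_left 0.22 [408. 164.] [ 0.619 -0.375  0.052]
  rim_right 0.75 [418. 156.] [ 0.644 -0.405  0.052]
  stapler_place 0.92 [384. 187.] [ 0.56  -0.314  0.006]
  case_place 0.9 [390. 164.] [ 0.631 -0.33   0.006]
  stapler 0.86 [343. 234.] [ 0.422 -0.191  0.   ]
  case 0.58 [368. 218.] [ 0.47  -0.266  0.   ]
  case 0.45 [325. 273.] [ 0.308 -0.14   0.   ]
  box 0.63 [395. 180.] [ 0.584 -0.348  0.   ]
  marker 0.54 [412. 163.] [ 0.637 -0.398  0.006]
  eraser 0.47 [412. 183.] [ 0.573 -0.395  0.006]
  eraser 0.44 [390. 162.] [ 0.636 -0.332  0.006]
  eraser 0.37 [376. 195.] [ 0.536 -0.289  0.006]
  sharpener 0.41 [248. 249.] [0.373 0.08  0.   ]
  usb_stick 0.58 [387. 187.] [ 0.561 -0.323  0.   ]
  usb_stick 0.5 [200. 238.] [0.402 0.22  0.   ]
  lid_edge 0.58 [400. 151.] [ 0.611 -0.324  0.2  ]
  lid_edge 0.56 [202. 23
[... 583 characters left out ...]
.635 -0.326  0.006]
  stapler 0.67 [296. 237.] [ 0.433 -0.181  0.   ]
  case 0.66 [320. 265.] [ 0.472 -0.27   0.   ]
  case 0.63 [238. 228.] [ 0.304 -0.128  0.   ]
  box 0.95 [388. 291.] [ 0.591 -0.356  0.   ]
  box 0.33 [418. 297.] [ 0.644 -0.379  0.   ]
  marker 0.86 [417. 299.] [ 0.636 -0.387  0.006]
  eraser 0.66 [263. 173.] [0.375 0.066 0.006]
  eraser 0.43 [389. 287.] [ 0.593 -0.351  0.006]
  sharpener 0.59 [260. 173.] [0.368 0.077 0.   ]
  usb_stick 0.5 [269. 145.] [0.4   0.212 0.   ]
  lid_edge 0.97 [407. 193.] [ 0.619 -0.304  0.2  ]
  bb stapler 0.89 [276. 210.  40.  49.]
  bb stapler 0.16 [257. 165.   8.  10.]
  bb case 0.49 [230. 220.  13.  16.]
  bb case 0.2 [328. 180. 126. 163.]
```

View pics/top.png

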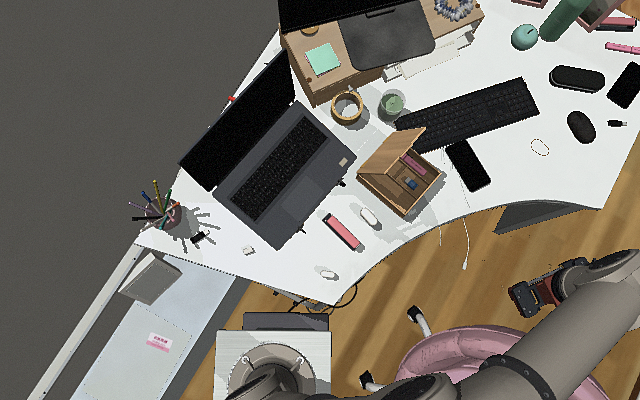

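View pics/side.png

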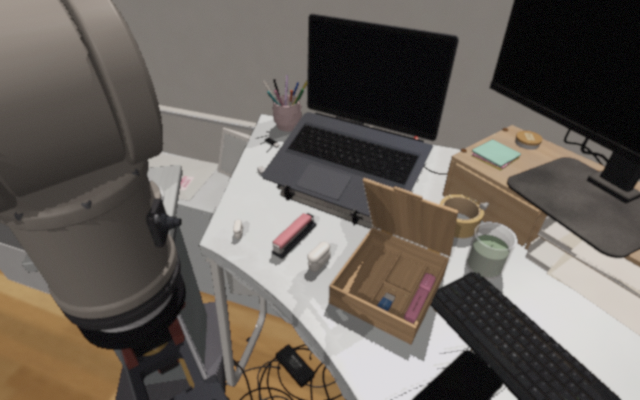

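The scene shows the red stapler at top px (343,231), the larger white case at (370,216), the smaller look-alike at (327,273) and the box around (400,180). The lid leans to the upper left. The landmarks from both cameras agree: box centre about (0.588,-0.351), with box x at about 45° in the world. Next is a wrist view from above the objects.

```bash
cat >> h.py <<'E'
from scipy.spatial.transform import Rotation as Ro
def rot(w=None):
    q=env.state()["tool_rot"] if w is None else w; return Ro.from_quat([q[1],q[2],q[3],q[0]])
def down(yaw,tilt=0,ax="y"):  # tool z down, tool x at world yaw (deg); tilt about tool y/x (deg)
    return Ro.from_euler("z",yaw,degrees=True)*Ro.from_euler("x",180,degrees=True)*Ro.from_euler(ax,tilt,degrees=True)
def go(pos,R=None):
    r=rot(); d=np.array(pos)-env.state()["eef_pos"]
    print("shift units(6cm)",(r.inv().apply(d)/.06).round(2),end=" ")
    if R is not None: print("turn units(5deg)",np.degrees((r.inv()*R).as_rotvec()/5).round(2),"shift if turned first",(R.inv().apply(d)/.06).round(2),end="")
    print()
E
python3 - <<'E'
from h import *
p=env.read_camera("top")
for uv in [(326,215),(358,250)]: print(at(p,uv,.02).round(3))
p=env.read_camera("wrist"); o,d=ray(p,(320,200)); print(o,d,p["vfov"])
r=rot(); print("cam in tool",r.inv().apply(o-env.state()["eef_pos"]), r.inv().apply(d), r.as_matrix().round(2))
for y in (45,135,-45): go([.46,-.25,.30],down(y))
E
```

```text
[ 0.472 -0.142  0.02 ]
[ 0.373 -0.233  0.02 ]
[ 0.34693209 -0.58448407  0.38551244] [-0.25824417 -0.13913455 -0.95625572] 66.06138725123623
cam in tool [ 8.06016696e-02 -1.15995708e-04 -2.02755209e-01] [-0.2924639   0.02267769  0.95625523] [[ 0.91  0.4   0.  ]
 [ 0.4  -0.91 -0.  ]
 [ 0.    0.   -1.  ]]
shift units(6cm) [ 5.32 -4.34 -1.95] turn units(5deg) [ 0.   -0.   -4.22] shift if turned first [ 6.53 -2.13 -1.95]
shift units(6cm) [ 5.32 -4.34 -1.95] turn units(5deg) [  0.     0.   -22.22] shift if turned first [ 2.13  6.53 -1.95]
shift units(6cm) [ 5.32 -4.34 -1.95] turn units(5deg) [ 0.   -0.   13.78] shift if turned first [-2.13 -6.53 -1.95]
```

Request:
{"op": "servo_tool", "data": {
  "plan": [
    {"z": -1,"wz": -1},
    {"z": -0.5,"wz": -1},
    {"wz": -1},
    {"wz": -1},
    {"wz": -0.22},
    {"x": 0.9,"y": -0.3},
    {"x": 0.9,"y": -0.3},
    {"x": 0.9,"y": -0.3},
    {"x": 0.9,"y": -0.3},
    {"x": 0.9,"y": -0.3}
  ]
}}

```text
schema error: expected keys x, y, z, wx, wy, wz, gripper
```

Request:
{"op": "servo_tool", "data": {
  "plan": [
    {"x": 0.9,"y": -0.3},
    {"x": 0.9,"y": -0.3},
    {"x": 0.9,"y": -0.3},
    {},
    {}
  ]
}}

```text
schema error: expected keys x, y, z, wx, wy, wz, gripper
```

```bash
python3 - <<'E'
from h import *
p=env.read_camera("wrist"); save(p,"w1")
for n,z in dict(stapler=0,case=0,rim_left=.052,stapler_place=.006,case_place=.006,box=0,lid_edge=.217).items():
    for r in env.landmark_of(n,p)[:2]: print(" ",n,round(r["confidence"],2),np.round(r["xy"]),at(p,r["xy"],z).round(4))
    if n in("stapler","case"):
        for r in env.spot_in(n,p)[:3]: print("  bb",n,round(r["confidence"],2),np.round(r["bbox"]))
E
```

```text
(no output)
```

View pics/w1.png

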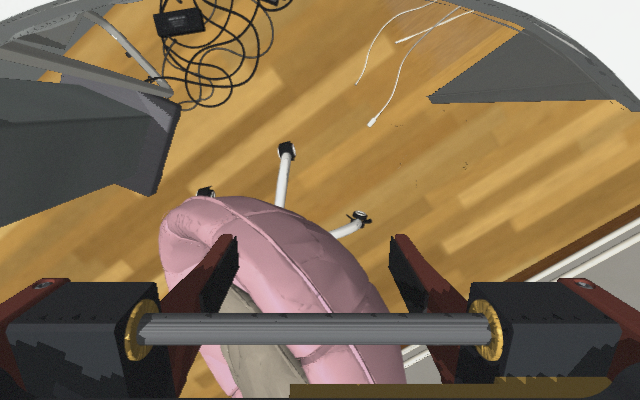

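The refused moves left the wrist camera at the start pose, so it sees only floor, a chair and the fingers. Every row needs all the keys.

Request:
{"op": "servo_tool", "data": {
  "plan": [
    {"x": 0,"y": 0,"z": -1,"wx": 0,"wy": 0,"wz": -1,"gripper": 1},
    {"x": 0,"y": 0,"z": -0.5,"wx": 0,"wy": 0,"wz": -1,"gripper": 1},
    {"x": 0,"y": 0,"z": 0,"wx": 0,"wy": 0,"wz": -1,"gripper": 1},
    {"x": 0,"y": 0,"z": 0,"wx": 0,"wy": 0,"wz": -1.0,"gripper": 1},
    {"x": 0,"y": 0,"z": 0,"wx": 0,"wy": 0,"wz": -0.22,"gripper": 1},
    {"x": 0.9,"y": -0.3,"z": 0,"wx": 0,"wy": 0,"wz": 0,"gripper": 1},
    {"x": 0.9,"y": -0.3,"z": 0,"wx": 0,"wy": 0,"wz": 0,"gripper": 1},
    {"x": 0.9,"y": -0.3,"z": 0,"wx": 0,"wy": 0,"wz": 0,"gripper": 1},
    {"x": 0.9,"y": -0.3,"z": 0,"wx": 0,"wy": 0,"wz": 0,"gripper": 1},
    {"x": 0.9,"y": -0.3,"z": 0,"wx": 0,"wy": 0,"wz": 0,"gripper": 1}
  ]
}}

```text
clock: 3.35
eef_pos: [0.4013, -0.361, 0.2729]
tool_rot: [0.0, 0.924, 0.382, 0.0]
contact_force: [0.4, 0.0, 0.0]
opening: 1.001
finger_force: 0.0
```

Request:
{"op": "servo_tool", "data": {
  "plan": [
    {"x": 0.9,"y": -0.3,"z": 0,"wx": 0,"wy": 0,"wz": 0,"gripper": 1},
    {"x": 0.9,"y": -0.3,"z": 0,"wx": 0,"wy": 0,"wz": 0,"gripper": 1},
    {"x": 0.9,"y": -0.3,"z": 0,"wx": 0,"wy": 0,"wz": 0,"gripper": 1},
    {"x": 0,"y": 0,"z": 0,"wx": 0,"wy": 0,"wz": 0,"gripper": 1},
    {"x": 0,"y": 0,"z": 0,"wx": 0,"wy": 0,"wz": 0,"gripper": 1}
  ]
}}

```text
clock: 3.98
eef_pos: [0.4767, -0.2107, 0.2727]
tool_rot: [0.0, 0.924, 0.382, -0.0]
contact_force: [-0.5, -0.5, 0.1]
opening: 1.003
finger_force: 0.0
```

```bash
python3 - <<'E'
from h import *
p=env.read_camera("wrist"); save(p,"w2")
for n,z in dict(stapler=0,case=0,rim_left=.052,stapler_place=.006,case_place=.006,box=0,lid_edge=.217).items():
    for r in env.landmark_of(n,p)[:2]: print(" ",n,round(r["confidence"],2),np.round(r["xy"]),at(p,r["xy"],z).round(4))
    if n in("stapler","case"):
        for r in env.spot_in(n,p)[:3]: print("  bb",n,round(r["confidence"],2),np.round(r["bbox"]))
E
```

```text
stapler 0.85 [277. 170.] [ 0.4248 -0.1816  0.    ]
  bb stapler 0.67 [266. 131.  25.  86.]
  bb stapler 0.4 [326. 171.  23.  40.]
  case 0.78 [334. 187.] [ 0.4694 -0.2657  0.    ]
  case 0.65 [214. 207.] [ 0.3081 -0.1503  0.    ]
  bb case 0.85 [194. 199.  30.  22.]
  bb case 0.83 [326. 171.  24.  43.]
  rim_left 0.87 [385. 180.] [ 0.5347 -0.2969  0.052 ]
  stapler_place 0.93 [399. 171.] [ 0.5599 -0.3167  0.006 ]
  stapler_place 0.6 [115.  69.] [0.3709 0.0788 0.006 ]
  box 0.63 [430. 173.] [ 0.5927 -0.3551  0.    ]
  lid_edge 0.92 [523. 194.] [ 0.6112 -0.3353  0.217 ]
  lid_edge 0.68 [276. 171.] [ 0.4739 -0.1686  0.217 ]
```

View pics/w2.png

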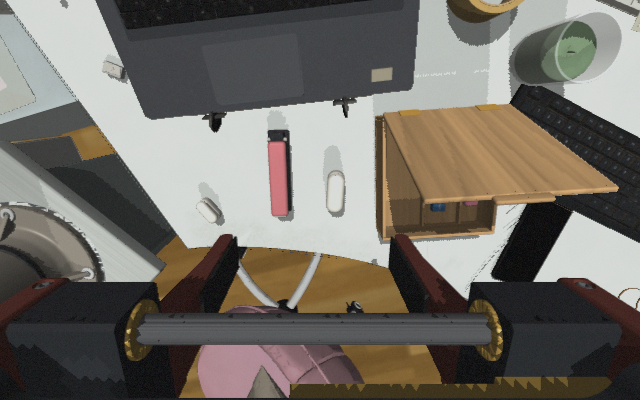

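The stapler appears at px (279,173), the case at (335,188), the box left wall at x≈382, and the lid fills the upper right. I'll get the directions of both objects and the box, then a move for each.

```bash
python3 - <<'E'
from h import *
p=env.read_camera("wrist")
im=p["img"].astype(int)
def ax(m,z,n):
    c=cv2.connectedComponentsWithStats(m.astype(np.uint8)); k=1+np.argmax(c[2][1:,4]); ys,xs=np.where(c[1]==k)
    P=np.array([at(p,(x,y),z)[:2] for x,y in zip(xs,ys)]); r=cv2.minAreaRect((P*1000).astype(np.float32))
    e=np.linalg.eigh(np.cov(P.T))[1][:,1]; print(n,np.round(r[0],1),np.round(r[1],1),"yaw",np.degrees(np.arctan2(e[1],e[0]))%180)
m=np.zeros(im.shape[:2],bool); m[120:225,260:300]=True
ax(m&(im[...,0]-im[...,1]>50),.035,"stapler red")
m[:]=0; m[165:220,322:350]=True
ax(m&(im.min(2)>225),.042,"case bright")
a=at(p,(377,117),.052);b=at(p,(384,239),.052); print("wall",a,b,np.degrees(np.arctan2(*(a-b)[[1,0]])))
p=env.read_camera("top"); o=[]
for n,z in (("rim_left",.052),("rim_right",.052)): print(n,at(p,env.landmark_of(n,p)[0]["xy"],z))
E
```

```text
stapler red [ 423.9 -190. ] [110.   24.1] yaw 45.7586271179177Traceback (most recent call last):
  File "<stdin>", line 11, in <module>
  File "<stdin>", line 5, in ax
    return _wrapfunc(a, 'argmax', axis=axis, out=out, **kwds)
    return bound(*args, **kwds)
ValueError: attempt to get argmax of an empty sequence
```

```bash
python3 - <<'E'
from h import *
p=env.read_camera("wrist"); im=p["img"].astype(int)
m=np.zeros(im.shape[:2],bool); m[165:216,322:350]=True
print(im[190,322:350].min(1))
for th in (200,215):
    mm=m&(im.min(2)>th); ys,xs=np.where(mm); print(th,len(xs))
a,b=at(p,(335,174),.042),at(p,(336,205),.042); print("case",(a+b)/2,np.degrees(np.arctan2(*(a-b)[[1,0]])))
a=at(p,(377,117),.052);b=at(p,(384,239),.052); print("wall",a,b,np.degrees(np.arctan2(*(a-b)[[1,0]])))
go([.42,-.193,.11],down(45.5,25)); go([.42,-.193,.028],down(45.5,25))
cv2.imwrite("pics/c1.png",cv2.resize(p["img"][100:260,230:550,::-1],(800,400),interpolation=cv2.INTER_CUBIC))
E
```

```text
[214 214 212 188 179 139 178 195 209 214 214 215 215 216 215 216 215 214
 211 203 182 156 116 146 215 215 215 214]
200 808
215 143
case [ 0.47426657 -0.25889843  0.042     ] 48.01705832106195
wall [ 0.58393773 -0.22314101  0.052     ] [ 0.47416495 -0.36302901  0.052     ] 51.87804631917796
shift units(6cm) [-0.47 -0.87  2.71] turn units(5deg) [ 0.02  5.   -0.1 ] shift if turned first [-1.57 -0.88  2.26]
shift units(6cm) [-0.47 -0.87  4.08] turn units(5deg) [ 0.02  5.   -0.1 ] shift if turned first [-2.14 -0.88  3.5 ]
```

View pics/c1.png

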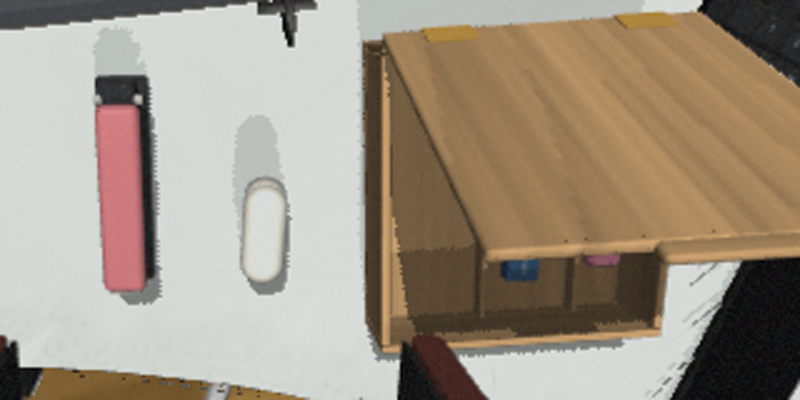

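The crop shows the stapler with its black nose at the upper end, the case at about crop (264,230), the box's left rim outer edge at crop x≈383 from y=42 to 347, and its front rim running to (660,333). I'll take the box yaw from these.

```bash
python3 - <<'E'
from h import *
p=env.read_camera("wrist")
f=lambda x,y,z:at(p,(230+x/2.5,100+y/2.5),z)
def l(n,a,b): print(n,a.round(4),b.round(4),"len",np.linalg.norm(a-b).round(4),"yaw",np.degrees(np.arctan2(*(b-a)[[1,0]])).round(1))
l("left",f(383,346,.052),f(383,42,.052)); l("front",f(661,332,.052),f(383,346,.052))
l("front bottom",f(661,341,.0),f(380,356,.0))
l("case",f(263,280,.036),f(265,184,.036)); l("stap red",f(125,288,.036),f(119,107,.036)); l("nose",f(121,107,.03),f(122,77,.03))
t=env.read_camera("top")
for n,z in (("rim_left",.052),("rim_right",.052),("stapler_place",.006),("case_place",.006)): print(n,at(t,env.landmark_of(n,t)[0]["xy"],z))
E
```

```text
left [ 0.474  -0.3614  0.052 ] [ 0.59   -0.2287  0.052 ] len 0.1762 yaw 48.8
front [ 0.5971 -0.4716  0.052 ] [ 0.474  -0.3614  0.052 ] len 0.1653 yaw 138.2
front bottom [ 0.6011 -0.5162  0.    ] [ 0.4604 -0.3911  0.    ] len 0.1883 yaw 138.4
case [ 0.449  -0.2851  0.036 ] [ 0.4908 -0.2432  0.036 ] len 0.0592 yaw 45.1
stap red [ 0.3862 -0.2296  0.036 ] [ 0.4631 -0.1528  0.036 ] len 0.1087 yaw 45.0
nose [ 0.4629 -0.1536  0.03  ] [ 0.4756 -0.1425  0.03  ] len 0.0169 yaw 41.2Traceback (most recent call last):
  File "<stdin>", line 9, in <module>
IndexError: list index out of range
```

Request:
{"op": "servo_tool", "data": {
  "plan": [
    {"x": 0,"y": 0,"z": 0,"wx": 0,"wy": 1,"wz": 0,"gripper": 0.4},
    {"x": 0,"y": 0,"z": 0,"wx": 0,"wy": 1,"wz": 0,"gripper": 0.4},
    {"x": 0,"y": 0,"z": 0,"wx": 0,"wy": 1,"wz": 0,"gripper": 0.4},
    {"x": 0,"y": 0,"z": 0,"wx": 0,"wy": 1,"wz": 0,"gripper": 0.4},
    {"x": 0,"y": 0,"z": 0,"wx": 0,"wy": 1,"wz": -0.1,"gripper": 0.4},
    {"x": -0.5,"y": -0.3,"z": 0.7,"wx": 0,"wy": 0,"wz": 0,"gripper": 0.4},
    {"x": -0.5,"y": -0.3,"z": 0.7,"wx": 0,"wy": 0,"wz": 0,"gripper": 0.4},
    {"x": -0.57,"y": -0.28,"z": 0.86,"wx": 0,"wy": 0,"wz": 0,"gripper": 0.4},
    {"x": 0,"y": 0,"z": 0,"wx": 0,"wy": 0,"wz": 0,"gripper": 0.4},
    {"x": 0,"y": 0,"z": 0,"wx": 0,"wy": 0,"wz": 0,"gripper": 0.4}
  ]
}}

```text
clock: 5.98
eef_pos: [0.4226, -0.1944, 0.1134]
tool_rot: [-0.081, 0.9, 0.378, 0.201]
contact_force: [0.5, -0.9, 1.0]
opening: 0.703
finger_force: 0.0
```

```bash
python3 - <<'E'
from h import *
p=env.read_camera("wrist"); save(p,"w3")
print(env.state()["q"])
for n in ("stapler","case"):
    for r in env.landmark_of(n,p)[:2]: print(" ",n,round(r["confidence"],2),np.round(r["xy"]),at(p,r["xy"],0).round(4))
go([.42,-.193,.028],down(45.5,25))
E
```

```text
[ 0.87937663  0.2473362  -0.27421572  2.1882588  -0.57124035  0.71762643
  0.27578315]
  stapler 0.98 [309. 222.] [ 0.4275 -0.1841  0.    ]
  case 0.89 [391. 247.] [ 0.4705 -0.2644  0.    ]
  case 0.77 [203. 280.] [ 0.3056 -0.15    0.    ]
shift units(6cm) [-0.62 -0.07  1.29] turn units(5deg) [ 0.09 -0.01  0.03] shift if turned first [-0.62 -0.05  1.29]
```

View pics/w3.png

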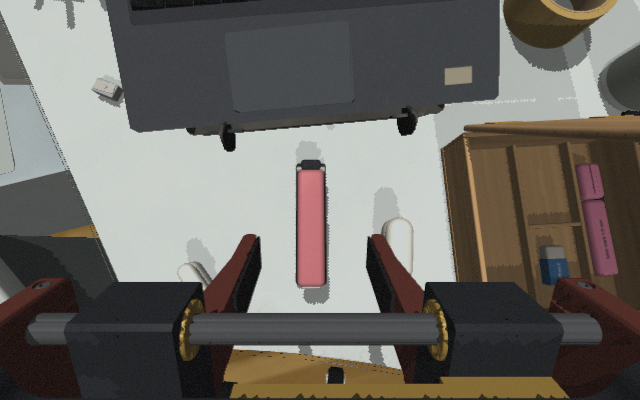

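The stapler is centred between the fingers at px (311,225). The case at (398,245) is clear of the right finger. The box inside now shows on the right. Now descend and grip.

Request:
{"op": "servo_tool", "data": {
  "newtons": 35,
  "plan": [
    {"x": -0.2,"y": -0.05,"z": 0.42,"wx": 0,"wy": 0,"wz": 0,"gripper": 0.2},
    {"x": -0.2,"y": 0,"z": 0.42,"wx": 0,"wy": 0,"wz": 0,"gripper": 0.2},
    {"x": -0.2,"y": 0,"z": 0.42,"wx": 0,"wy": 0,"wz": 0,"gripper": 0.2},
    {"x": 0,"y": 0,"z": 0,"wx": 0,"wy": 0,"wz": 0,"gripper": 0.2},
    {"x": 0,"y": 0,"z": 0,"wx": 0,"wy": 0,"wz": 0,"gripper": -1},
    {"x": 0,"y": 0,"z": 0,"wx": 0,"wy": 0,"wz": 0,"gripper": -1},
    {"x": 0,"y": 0,"z": 0,"wx": 0,"wy": 0,"wz": 0,"gripper": -1},
    {"x": 0,"y": 0,"z": 0,"wx": 0,"wy": 0,"wz": 0,"gripper": -1}
  ]
}}

```text
clock: 7.12
eef_pos: [0.4184, -0.1922, 0.0281]
tool_rot: [-0.082, 0.9, 0.378, 0.2]
contact_force: [-0.0, -0.8, 0.4]
opening: 0.187
finger_force: 0.0
```

```bash
python3 - <<'E'
from h import *
p=env.read_camera("wrist")
print(env.state()["opening"],env.state()["finger_force"],env.state()["eef_pos"])
for n,z in dict(rim_left=.052,rim_right=.052,stapler_place=.006,case_place=.006,eraser=.006,marker=.006,box=0,stapler=0,case=0).items():
    for r in env.landmark_of(n,p)[:2]: print(" ",n,round(r["confidence"],2),np.round(r["xy"]),at(p,r["xy"],z).round(4))
E
```

```text
0.1404113804435652 0.0 [ 0.41829792 -0.19213108  0.02798334]
  rim_left 0.97 [559. 211.] [ 0.5354 -0.2959  0.052 ]
  stapler_place 0.77 [554. 217.] [ 0.5589 -0.319   0.006 ]
  case_place 0.8 [622. 161.] [ 0.6337 -0.3286  0.006 ]
  box 0.91 [607. 216.] [ 0.5934 -0.3515  0.    ]
  stapler 0.56 [315. 213.] [ 0.4275 -0.1846  0.    ]
  case 0.57 [424. 252.] [ 0.4676 -0.267   0.    ]
```

```bash
python3 - <<'E'
from h import *
p=env.read_camera("wrist"); save(p,"w4")
s=env.state(); print(s["opening"],s["contact_force"])
for d in (0,.02): print(proj(p,np.array(s["eef_pos"])-rot().apply([0,0,d])))
E
```

```text
0.004162830490395513 [-0.29659214 -0.03214893 -0.25433017]
[313.47173888 225.60255314]
[313.48972626 237.14037046]
```

View pics/w4.png

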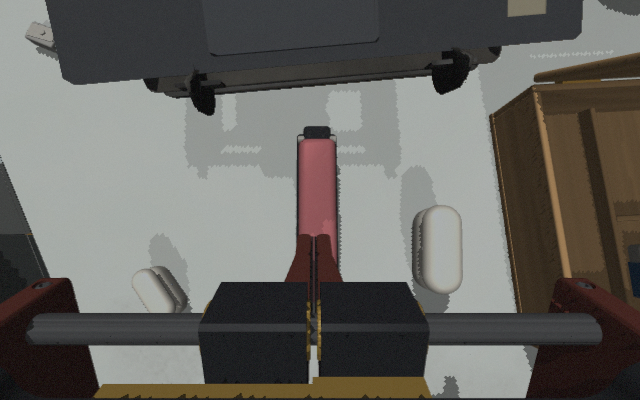

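The fingers are shut at px (315,240) with the stapler apparently behind them, so they missed it. I'll check where the stapler is and the view from the side.

```bash
python3 - <<'E'
from h import *
p=env.read_camera("wrist")
for X in ([.4631,-.1528,.036],[.3862,-.2296,.036],[.4756,-.1425,.03]): print(proj(p,X).round())
s=env.read_camera("side"); u=proj(s,env.state()["eef_pos"]).round().astype(int); print(u)
x0,y0=u-[50,45]; cv2.imwrite("pics/s2.png",cv2.resize(s["img"][y0:y0+80,x0:x0+100,::-1],(800,640)[:2],interpolation=cv2.INTER_CUBIC)[:600])
E
```

```text
[320. 141.]
[319. 300.]
[322. 122.]
[290 232]
```

View pics/s2.png

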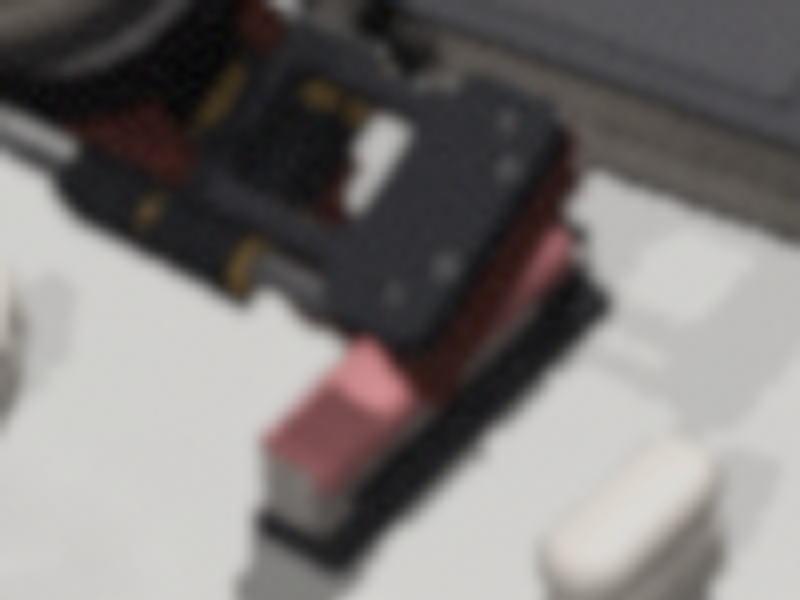

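The side view shows the fingers over the red arm, but their tips seem higher than the TCP reading. I'll feel down gently with the shut fingers to find out.

Request:
{"op": "servo_tool", "data": {
  "plan": [
    {"x": -0.03,"y": 0,"z": 0.06,"wx": 0,"wy": 0,"wz": 0,"gripper": -1},
    {"x": 0,"y": 0,"z": 0,"wx": 0,"wy": 0,"wz": 0,"gripper": -1}
  ]
}}

```text
clock: 8.02
eef_pos: [0.4179, -0.192, 0.0233]
tool_rot: [-0.082, 0.9, 0.377, 0.2]
contact_force: [0.3, 0.0, -0.2]
opening: 0.004
finger_force: 0.0
```

Request:
{"op": "servo_tool", "data": {
  "plan": [
    {"x": -0.03,"y": 0,"z": 0.06,"wx": 0,"wy": 0,"wz": 0,"gripper": -1},
    {"x": 0,"y": 0,"z": 0,"wx": 0,"wy": 0,"wz": 0,"gripper": -1}
  ]
}}

```text
clock: 8.28
eef_pos: [0.4179, -0.1921, 0.0194]
tool_rot: [-0.082, 0.9, 0.377, 0.2]
contact_force: [-0.3, -0.2, -0.5]
opening: 0.007
finger_force: 0.0
```

Request:
{"op": "servo_tool", "data": {
  "plan": [
    {"x": -0.03,"y": 0,"z": 0.06,"wx": 0,"wy": 0,"wz": 0,"gripper": -1},
    {"x": 0,"y": 0,"z": 0,"wx": 0,"wy": 0,"wz": 0,"gripper": -1}
  ]
}}

```text
clock: 8.52
eef_pos: [0.4178, -0.1922, 0.0154]
tool_rot: [-0.082, 0.9, 0.377, 0.2]
contact_force: [0.4, -0.6, -0.4]
opening: 0.003
finger_force: 0.0
```

Request:
{"op": "servo_tool", "data": {
  "plan": [
    {"x": -0.03,"y": 0,"z": 0.06,"wx": 0,"wy": 0,"wz": 0,"gripper": -1},
    {"x": 0,"y": 0,"z": 0,"wx": 0,"wy": 0,"wz": 0,"gripper": -1}
  ]
}}

```text
clock: 8.78
eef_pos: [0.4177, -0.1922, 0.0113]
tool_rot: [-0.082, 0.9, 0.377, 0.2]
contact_force: [-0.2, 0.3, -0.2]
opening: 0.005
finger_force: 0.0
```

```bash
python3 - <<'E'
from h import *
p=env.read_camera("wrist"); s=env.state(); print(s["eef_pos"],s["contact_force"])
a=env.read_camera("side"); u=proj(a,s["eef_pos"]).round().astype(int); print(u)
x0,y0=u-[30,30]; A=cv2.resize(a["img"][y0:y0+60,x0:x0+60,::-1],(400,400),interpolation=cv2.INTER_CUBIC)
v=proj(p,s["eef_pos"]).round().astype(int); print(v)
for dx in (-10,10):
  for dz in (0,-19): print(dx,dz,proj(p,np.array(s["eef_pos"])+rot().apply([dx/1e3,0,dz/1e3])).round())
B=cv2.resize(p["img"][160:320,240:400,::-1],(400,400),interpolation=cv2.INTER_CUBIC)
cv2.imwrite("pics/m5.png",np.hstack([A,B]))
E
```

```text
[ 0.41783609 -0.19233256  0.01146381] [ 0.57210003  0.09986502 -0.36139009]
[290 238]
[314 226]
-10 0 [314. 239.]
-10 -19 [314. 251.]
10 0 [314. 212.]
10 -19 [314. 222.]
```

View pics/m5.png

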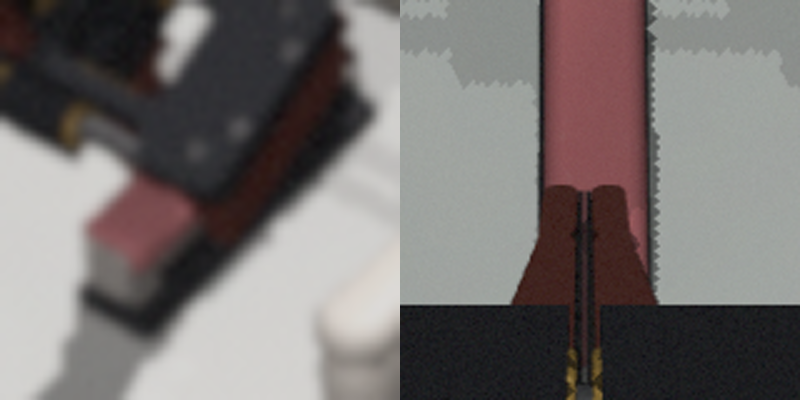

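The shut fingers overlie the red arm in both views: wrist crop tip at px row ≈235, side crop tip at about px (292,245). I'll check numerically how far the real tips are behind the reported TCP.

```bash
python3 - <<'E'
from h import *
s=env.state(); a=env.read_camera("side"); p=env.read_camera("wrist"); r=rot(); e=np.array(s["eef_pos"])
for dz in (0,-20,-40):
  for dx in (-10,10):
    X=e+r.apply([dx/1e3,.0135,dz/1e3]); print(dx,dz,X.round(3),"sidecrop",((proj(a,X)-[260,208])*400/60).round(),"wrist",proj(p,X).round())
for X in ([.3862,-.2296,.039],[.382,-.234,0],[.472,-.139,0.039]): print("stap side",((proj(a,X)-[260,208])*400/60).round())
E
```

```text
-10 0 [ 0.421 -0.208  0.007] sidecrop [215. 242.] wrist [332. 239.]
10 0 [ 0.434 -0.195  0.016] sidecrop [248. 191.] wrist [333. 212.]
-10 -20 [ 0.415 -0.214  0.025] sidecrop [196. 218.] wrist [334. 251.]
10 -20 [ 0.428 -0.201  0.034] sidecrop [230. 166.] wrist [335. 223.]
-10 -40 [ 0.409 -0.22   0.044] sidecrop [176. 193.] wrist [336. 267.]
10 -40 [ 0.422 -0.207  0.052] sidecrop [211. 140.] wrist [337. 235.]
stap side [106. 234.]
stap side [103. 332.]
stap side [336.  11.]
```

Request:
{"op": "servo_tool", "data": {
  "plan": [
    {"x": -0.01,"y": 0,"z": 0.03,"wx": 0,"wy": 0,"wz": 0,"gripper": -1},
    {"x": 0,"y": 0,"z": 0,"wx": 0,"wy": 0,"wz": 0,"gripper": -1}
  ]
}}

```text
clock: 9.22
eef_pos: [0.4181, -0.1922, 0.0096]
tool_rot: [-0.082, 0.9, 0.377, 0.2]
contact_force: [0.2, 1.0, 0.7]
opening: 0.007
finger_force: 0.0
```

Request:
{"op": "servo_tool", "data": {
  "plan": [
    {"x": -0.01,"y": 0,"z": 0.03,"wx": 0,"wy": 0,"wz": 0,"gripper": -1},
    {"x": 0,"y": 0,"z": 0,"wx": 0,"wy": 0,"wz": 0,"gripper": -1}
  ]
}}

```text
clock: 9.48
eef_pos: [0.4183, -0.1921, 0.0078]
tool_rot: [-0.082, 0.9, 0.377, 0.2]
contact_force: [0.1, -0.4, 1.6]
opening: 0.002
finger_force: 0.1
```

Request:
{"op": "servo_tool", "data": {
  "plan": [
    {"x": -0.01,"y": 0,"z": 0.03,"wx": 0,"wy": 0,"wz": 0,"gripper": -1},
    {"x": 0,"y": 0,"z": 0,"wx": 0,"wy": 0,"wz": 0,"gripper": -1}
  ]
}}

```text
clock: 9.72
eef_pos: [0.4185, -0.1921, 0.0068]
tool_rot: [-0.082, 0.9, 0.377, 0.201]
contact_force: [-5.8, -1.9, 16.3]
opening: 0.008
finger_force: 7.8
```

Contact came at reported z≈0.0077 with the stapler top at 39 mm. So the real tips sit about 39 mm behind the reported TCP, which agrees with the tip's depth in the wrist image. I'll re-grip with that offset.

Request:
{"op": "servo_tool", "data": {
  "newtons": 35,
  "plan": [
    {"x": 0.18,"y": 0,"z": -0.38,"wx": 0,"wy": 0,"wz": 0,"gripper": 0.2},
    {"x": 0.18,"y": -0.02,"z": 0.08,"wx": 0,"wy": 0,"wz": 0,"gripper": 0.2},
    {"x": 0,"y": 0,"z": 0,"wx": 0,"wy": 0,"wz": 0,"gripper": 0.2},
    {"x": 0,"y": 0,"z": 0,"wx": 0,"wy": 0,"wz": 0,"gripper": 0.2},
    {"x": 0,"y": 0,"z": 0,"wx": 0,"wy": 0,"wz": 0,"gripper": 0.2},
    {"x": 0,"y": 0,"z": 0,"wx": 0,"wy": 0,"wz": 0,"gripper": 0.2}
  ]
}}

```text
clock: 10.48
eef_pos: [0.4256, -0.1826, 0.0311]
tool_rot: [-0.082, 0.9, 0.377, 0.2]
contact_force: [0.1, -0.7, -0.1]
opening: 0.599
finger_force: 0.0
```

Request:
{"op": "servo_tool", "data": {
  "newtons": 35,
  "plan": [
    {"x": -0.13,"y": 0,"z": 0.28,"wx": 0,"wy": 0,"wz": 0,"gripper": 0.2},
    {"x": -0.13,"y": 0,"z": 0.28,"wx": 0,"wy": 0,"wz": 0,"gripper": 0.2},
    {"x": 0,"y": 0,"z": 0,"wx": 0,"wy": 0,"wz": 0,"gripper": 0.2}
  ]
}}

```text
clock: 10.85
eef_pos: [0.4252, -0.182, -0.0065]
tool_rot: [-0.083, 0.901, 0.377, 0.2]
contact_force: [-0.2, -0.4, 0.7]
opening: 0.594
finger_force: 0.0
```

Request:
{"op": "servo_tool", "data": {
  "newtons": 35,
  "plan": [
    {"x": 0,"y": 0,"z": 0,"wx": 0,"wy": 0,"wz": 0,"gripper": -1},
    {"x": 0,"y": 0,"z": 0,"wx": 0,"wy": 0,"wz": 0,"gripper": -1},
    {"x": 0,"y": 0,"z": 0,"wx": 0,"wy": 0,"wz": 0,"gripper": -1},
    {"x": 0,"y": 0,"z": 0,"wx": 0,"wy": 0,"wz": 0,"gripper": -1},
    {"x": 0,"y": 0,"z": 0,"wx": 0,"wy": 0,"wz": 0,"gripper": -1},
    {"x": 0,"y": 0,"z": 0,"wx": 0,"wy": 0,"wz": 0,"gripper": -1}
  ]
}}

```text
clock: 11.6
eef_pos: [0.4266, -0.1832, -0.0051]
tool_rot: [-0.081, 0.9, 0.377, 0.201]
contact_force: [-0.8, -1.7, 6.4]
opening: 0.287
finger_force: 35.0
```

```bash
python3 - <<'E'
from h import *
p=env.read_camera("wrist"); t=env.read_camera("top"); s=env.read_camera("side")
print(env.state()["opening"],env.state()["finger_force"])
for k,q in (("w",p),("t",t),("s",s)):
  for n,z in dict(rim_left=.052,rim_right=.052,stapler_place=.006,case_place=.006,box=0,stapler=0,case=0).items():
    for r in env.landmark_of(n,q)[:1]: print(k,n,round(r["confidence"],2),at(q,r["xy"],z).round(4))
E
```

```text
0.2920633399256711 34.966798424720764
w rim_left 0.7 [ 0.533  -0.2981  0.052 ]
w stapler 0.78 [ 0.426  -0.1824  0.    ]
w case 0.94 [ 0.4709 -0.2671  0.    ]
t rim_left 0.64 [ 0.5215 -0.2965  0.052 ]
t rim_right 0.93 [ 0.6448 -0.4098  0.052 ]
t stapler_place 0.56 [ 0.5474 -0.3198  0.006 ]
t case_place 0.65 [ 0.6513 -0.3371  0.006 ]
t box 0.67 [ 0.5874 -0.3446  0.    ]
t stapler 0.53 [ 0.4242 -0.1877  0.    ]
t case 0.67 [ 0.2995 -0.1436  0.    ]
s rim_left 0.92 [ 0.5369 -0.297   0.052 ]
s rim_right 0.87 [ 0.6504 -0.406   0.052 ]
s stapler_place 0.77 [ 0.5582 -0.3141  0.006 ]
s case_place 0.68 [ 0.631  -0.3319  0.006 ]
s box 0.73 [ 0.5948 -0.344   0.    ]
s stapler 0.57 [ 0.4292 -0.179   0.    ]
s case 0.87 [ 0.4665 -0.2738  0.    ]
```

Request:
{"op": "servo_tool", "data": {
  "plan": [
    {"x": 0.17,"y": 0,"z": -0.36,"wx": 0,"wy": 0,"wz": 0,"gripper": -1},
    {"x": 0.17,"y": 0,"z": -0.36,"wx": 0,"wy": 0,"wz": 0,"gripper": -1},
    {"x": 0.17,"y": 0,"z": -0.36,"wx": 0,"wy": 0,"wz": 0,"gripper": -1},
    {"x": 0,"y": 0,"z": 0,"wx": 0,"wy": 0,"wz": 0,"gripper": -1}
  ]
}}

```text
clock: 13.3
eef_pos: [0.4266, -0.1826, 0.0669]
tool_rot: [-0.081, 0.9, 0.378, 0.201]
contact_force: [-0.7, 0.4, -2.0]
opening: 0.288
finger_force: 35.0
```

```bash
cat >> h.py <<'E'
B=[.5915,-.3515,np.radians(46.5)]
def bx(x,y,z,b=None):
    b=B if b is None else b; c,s=np.cos(b[2]),np.sin(b[2]); return np.array([b[0]+c*x-s*y,b[1]+s*x+c*y,z])
def fit(pairs):
    from scipy.optimize import least_squares
    g=lambda b:np.ravel([bx(m[0],m[1],0,b)[:2]-np.array(w)[:2] for m,w in pairs])
    r=least_squares(g,B,loss="soft_l1",f_scale=.003); return r.x,(r.fun.reshape(-1,2)*1000).round(1)
M=dict(rim_left=(0,.0805,.052),rim_right=(0,-.0805,.052),stapler_place=(0,.046,.006),case_place=(.0425,-.017,.006),box=(0,0,0))
E
python3 - <<'E'
from h import *
P=[]
for c in ("wrist","side","top"):
  q=env.read_camera(c)
  for n,m in M.items():
    for r in env.landmark_of(n,q)[:1]:
      if r["confidence"]>.6: P.append((m,at(q,r["xy"],m[2])))
P+=[((-.09,.083),(.474,-.3614)),((.09,.083),(.59,-.2287)),((-.09,-.083),(.5971,-.4716))]
P+=[(M["rim_left"],(.5354,-.2959)),(M["stapler_place"],(.5589,-.319)),(M["case_place"],(.6337,-.3286)),(M["box"],(.5934,-.3515))]
b,f=fit(P); print(b,np.degrees(b[2])); print(f.tolist())
s=env.state(); print(s["eef_pos"],s["opening"],s["contact_force"])
E
```

```text
[ 0.59309946 -0.34877282  0.8440306 ] 48.359391294067365
[[2.5, 0.0], [-1.2, -1.4], [1.0, 2.2], [0.2, -4.1], [-0.8, -8.3], [-0.4, -1.5], [1.1, -4.8], [11.8, -2.2], [1.2, 8.1], [-28.4, 94.4], [2.3, -2.6], [-2.7, 0.5], [0.9, 2.3], [-1.8, 0.4], [-2.5, 0.6], [-0.2, 0.8], [0.3, 0.3], [-0.3, 2.7]]
[ 0.42609833 -0.18216464  0.06602893] 0.294025135273111 [ 0.33479508 -0.18353152 -1.64325827]
```

```bash
sed -i 's/^B=.*/B=[.593,-.349,np.radians(48.3)]/' h.py; python3 - <<'E'
from h import *
R=down(48.5,25)
for x,z in ((-.02,.066),(-.008,.003)): print(bx(x,.041,z)); go(bx(x,.041,z),R)
E
```

```text
[ 0.54908323 -0.33665832  0.066     ]
shift units(6cm) [-0.36  3.27 -0.16] turn units(5deg) [ 0.29  0.   -0.54] shift if turned first [-0.52  3.24 -0.24]
[ 0.55706599 -0.32769866  0.003     ]
shift units(6cm) [-0.63  3.25  0.88] turn units(5deg) [ 0.29  0.   -0.54] shift if turned first [-0.78  3.24  0.8 ]
```

Request:
{"op": "servo_tool", "data": {
  "plan": [
    {"x": 0,"y": 0,"z": 0,"wx": 0.29,"wy": 0,"wz": -0.54,"gripper": -1},
    {"x": -0.1,"y": 0.6,"z": -0.05,"wx": 0,"wy": 0,"wz": 0,"gripper": -1},
    {"x": -0.1,"y": 0.6,"z": -0.05,"wx": 0,"wy": 0,"wz": 0,"gripper": -1},
    {"x": -0.1,"y": 0.6,"z": -0.05,"wx": 0,"wy": 0,"wz": 0,"gripper": -1},
    {"x": -0.1,"y": 0.6,"z": -0.05,"wx": 0,"wy": 0,"wz": 0,"gripper": -1},
    {"x": -0.12,"y": 0.84,"z": -0.04,"wx": 0,"wy": 0,"wz": 0,"gripper": -1},
    {"x": 0,"y": 0,"z": 0,"wx": 0,"wy": 0,"wz": 0,"gripper": -1},
    {"x": 0,"y": 0,"z": 0,"wx": 0,"wy": 0,"wz": 0,"gripper": -1}
  ]
}}

```text
clock: 15.2
eef_pos: [0.5483, -0.3361, 0.0653]
tool_rot: [-0.09, 0.89, 0.402, 0.197]
contact_force: [-0.2, 0.7, -2.1]
opening: 0.291
finger_force: 35.0
```

```bash
python3 - <<'E'
from h import *
q=env.read_camera("wrist"); save(q,"w6"); s=env.state(); print(s["eef_pos"],s["opening"])
P=[]
for n,m in M.items():
    for r in env.landmark_of(n,q)[:1]: print(n,r["confidence"],r["xy"],"pred",proj(q,bx(*m)).round(), at(q,r["xy"],m[2]))
for m in [(-.09,.083,.052),(.09,.083,.052),(-.085,.078,.052),(-.09,-.083,.052),(.085,.012,.018),(-.085,.012,.018)]: print(m,proj(q,bx(*m)).round())
r=env.landmark_of("stapler",q); print(r[:1])
print(proj(q,np.array(s["eef_pos"])+[0,0,.005]))
go(bx(-.008,.041,.003),down(48.5,25))
E
```

```text
[ 0.54812909 -0.3356632   0.06543762] 0.2919743882950064
rim_left 0.86 [260.5, 201.6] pred [263. 200.] [ 0.53069086 -0.29528415  0.052     ]
rim_right 0.88 [478.8, 204.2] pred [475. 201.] [ 0.6535655  -0.40609693  0.052     ]
case_place 0.93 [377.2, 162.4] pred [378. 162.] [ 0.63343887 -0.3286871   0.006     ]
box 0.84 [360.4, 211.8] pred [359. 208.] [ 0.59177783 -0.35240911  0.        ]
(-0.09, 0.083, 0.052) [256. 324.]
(0.09, 0.083, 0.052) [263.  88.]
(-0.085, 0.078, 0.052) [263. 317.]
(-0.09, -0.083, 0.052) [487. 325.]
(0.085, 0.012, 0.018) [347. 113.]
(-0.085, 0.012, 0.018) [349. 307.]
[{'xy': [308.8, 223.4], 'confidence': 0.58}]
[312.85029712 224.98254188]
shift units(6cm) [-0.26  0.01  1.04] turn units(5deg) [0. 0. 0.] shift if turned first [-0.26  0.01  1.04]
```

View pics/w6.png

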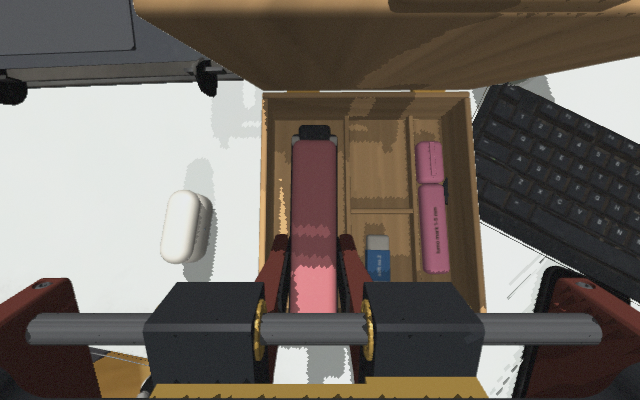

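The stapler hangs over the left compartment (px x 291–339, between the left rim at 263 and the rib at 347). The box model matches to within a few px. Lower it.

Request:
{"op": "servo_tool", "data": {
  "plan": [
    {"x": -0.06,"y": 0,"z": 0.26,"wx": 0,"wy": 0,"wz": 0,"gripper": -1},
    {"x": -0.06,"y": 0,"z": 0.26,"wx": 0,"wy": 0,"wz": 0,"gripper": -1},
    {"x": -0.06,"y": 0,"z": 0.24,"wx": 0,"wy": 0,"wz": 0,"gripper": -1},
    {"x": -0.05,"y": 0,"z": 0.18,"wx": 0,"wy": 0,"wz": 0,"gripper": -1},
    {"x": -0.03,"y": 0,"z": 0.08,"wx": 0,"wy": 0,"wz": 0,"gripper": -1},
    {"x": 0,"y": 0,"z": 0,"wx": 0,"wy": 0,"wz": 0,"gripper": -1}
  ]
}}

```text
clock: 16.3
eef_pos: [0.5566, -0.3279, 0.0035]
tool_rot: [-0.089, 0.89, 0.401, 0.197]
contact_force: [-0.6, 0.2, -1.0]
opening: 0.292
finger_force: 35.0
```

Request:
{"op": "servo_tool", "data": {
  "plan": [
    {"x": -0.01,"y": 0,"z": 0.025,"wx": 0,"wy": 0,"wz": 0,"gripper": -1},
    {"x": 0,"y": 0,"z": 0,"wx": 0,"wy": 0,"wz": 0,"gripper": -0.2},
    {"x": 0,"y": 0,"z": 0,"wx": 0,"wy": 0,"wz": 0,"gripper": -0.2},
    {"x": 0,"y": 0,"z": 0,"wx": 0,"wy": 0,"wz": 0,"gripper": -0.2},
    {"x": 0,"y": 0,"z": 0,"wx": 0,"wy": 0,"wz": 0,"gripper": -0.2}
  ]
}}

```text
clock: 16.92
eef_pos: [0.5568, -0.3279, 0.0024]
tool_rot: [-0.089, 0.89, 0.401, 0.197]
contact_force: [-0.1, -0.5, -0.5]
opening: 0.401
finger_force: 0.0
```

```bash
python3 - <<'E'
from h import *
q=env.read_camera("wrist"); print(env.state()["contact_force"])
r=env.landmark_of("stapler",q)[0]; w=at(q,r["xy"],.006); print(r["confidence"],w, "rel place",Ro.from_euler("z",-B[2]).apply(w-bx(0,.046,.006)).round(4))
E
```

```text
[ 0.82145052 -0.08590955  0.8677634 ]Traceback (most recent call last):
  File "<stdin>", line 3, in <module>
IndexError: list index out of range
```

Request:
{"op": "servo_tool", "data": {
  "plan": [
    {"x": 0,"y": 0,"z": -0.4,"wx": 0,"wy": 0,"wz": 0,"gripper": -0.2},
    {"x": 0,"y": 0,"z": -0.8,"wx": 0,"wy": 0,"wz": 0,"gripper": -0.2},
    {"x": 0,"y": 0,"z": -0.6,"wx": 0,"wy": 0,"wz": 0,"gripper": -0.2},
    {"x": 0,"y": -0.8,"z": 0,"wx": 0,"wy": 0,"wz": 0,"gripper": 0.3},
    {"x": 0,"y": -0.8,"z": 0,"wx": 0,"wy": 0,"wz": 0,"gripper": 0.3},
    {"x": 0,"y": -0.4,"z": 0,"wx": 0,"wy": 0,"wz": 0.6,"gripper": 0.3},
    {"x": 0,"y": 0,"z": 0,"wx": 0,"wy": 0.8,"wz": 0,"gripper": 0.3},
    {"x": 0,"y": 0,"z": 0,"wx": 0,"wy": 0.8,"wz": 0,"gripper": 0.3},
    {"x": 0,"y": 0,"z": 0,"wx": 0,"wy": 0,"wz": 0,"gripper": 0.3},
    {"x": 0,"y": 0,"z": 0,"wx": 0,"wy": 0,"wz": 0,"gripper": 0.3}
  ]
}}

```text
clock: 18.27
eef_pos: [0.4369, -0.2823, 0.1003]
tool_rot: [-0.12, 0.885, 0.37, 0.257]
contact_force: [0.7, 0.4, 0.9]
opening: 0.65
finger_force: 0.0
```

```bash
python3 - <<'E'
from h import *
for c in("wrist","side"):
  q=env.read_camera(c)
  for n in ("stapler","case"):
    for r in env.landmark_of(n,q)[:2]:
      z=.006*(n=="stapler"); w=at(q,r["xy"],z); print(c,n,round(r["confidence"],2),w.round(4),"rel stpl place",(Ro.from_euler("z",-B[2]).apply(w-bx(0,.046,.006))*1000).round(1))
  if c=="wrist":
    im=q["img"]; u=proj(q,[.47,-.266,.03]); print(u)
    hsv=cv2.cvtColor(im,cv2.COLOR_RGB2HSV); 
    for r in env.spot_in("case",q)[:2]: print(r)
    cv2.imwrite("pics/raw.png",im[:,:,::-1])
c=np.array([.470,-.266,0]); d=np.array([np.cos(np.radians(45.3)),np.sin(np.radians(45.3)),0]); R=down(45.3,33)
for z in(.06,-.0087): t=c+.013*d; t[2]=z; go(t,R)
print(env.state()["q"])
E
```

```text
wrist stapler 0.92 [ 0.5543 -0.3266  0.006 ] rel stpl place [-9.1 -2.2  0. ]
wrist stapler 0.68 [ 0.5886 -0.3524  0.006 ] rel stpl place [ -5.5 -45.    0. ]
wrist case 0.87 [ 0.4693 -0.2623  0.    ] rel stpl place [-17.5 104.   -6. ]
wrist case 0.8 [ 0.3079 -0.1514  0.    ] rel stpl place [-42.1 298.3  -6. ]
[327.95596862 204.21043665]
{'bbox': [105.7, 220.6, 38.6, 33.6], 'confidence': 0.73}
{'bbox': [308.9, 171.3, 36.4, 69.4], 'confidence': 0.66}
side stapler 0.65 [ 0.5602 -0.3249  0.006 ] rel stpl place [-3.8 -5.5  0. ]
side case 0.89 [ 0.4628 -0.2691  0.    ] rel stpl place [-26.9 104.3  -6. ]
side case 0.49 [ 0.3079 -0.1351  0.    ] rel stpl place [-30.  309.2  -6. ]
shift units(6cm) [0.3  0.22 0.99] turn units(5deg) [-0.26  0.01 -0.04] shift if turned first [0.3 0.2 1. ]
shift units(6cm) [-0.32  0.25  1.95] turn units(5deg) [-0.26  0.01 -0.04] shift if turned first [-0.32  0.2   1.96]
[ 1.03998906  0.43621115 -0.23700551  2.01562621 -0.64320459  0.86451106
  0.51028073]
```

Request:
{"op": "servo_tool", "data": {
  "newtons": 20,
  "plan": [
    {"x": 0,"y": 0,"z": 0,"wx": -0.26,"wy": 0,"wz": -0.04,"gripper": 0.3},
    {"x": 0.15,"y": 0.1,"z": 0.5,"wx": 0,"wy": 0,"wz": 0,"gripper": 0.3},
    {"x": 0.15,"y": 0.1,"z": 0.5,"wx": 0,"wy": 0,"wz": 0,"gripper": 0.3},
    {"x": -0.2,"y": 0,"z": 0.32,"wx": 0,"wy": 0,"wz": 0,"gripper": 0.3},
    {"x": -0.2,"y": 0,"z": 0.32,"wx": 0,"wy": 0,"wz": 0,"gripper": 0.3},
    {"x": -0.22,"y": 0,"z": 0.32,"wx": 0,"wy": 0,"wz": 0,"gripper": 0.3},
    {"x": 0,"y": 0,"z": 0,"wx": 0,"wy": 0,"wz": 0,"gripper": 0.3}
  ]
}}

```text
clock: 19.5
eef_pos: [0.4776, -0.256, -0.0102]
tool_rot: [-0.111, 0.885, 0.368, 0.261]
contact_force: [-0.2, -0.7, 0.5]
opening: 0.652
finger_force: 0.0
```

```bash
python3 - <<'E'
from h import *
q=env.read_camera("wrist"); print(env.state()["contact_force"])
for r in env.landmark_of("case",q)[:1]: print(r["confidence"],at(q,r["xy"],0))
print(env.spot_in("case",q)[:1], proj(q,np.array(env.state()["eef_pos"])-rot().apply([0,0,.045])))
E
```

```text
[ 0.09541811 -0.84864499  0.33604463]
0.78 [ 0.46871755 -0.26571019  0.        ]
[{'bbox': [284.4, 179.4, 55.8, 110.4], 'confidence': 0.67}] [316.648667   254.57026097]
```

Request:
{"op": "servo_tool", "data": {
  "newtons": 20,
  "plan": [
    {"x": 0,"y": 0,"z": 0,"wx": 0,"wy": 0,"wz": 0,"gripper": -1},
    {"x": 0,"y": 0,"z": 0,"wx": 0,"wy": 0,"wz": 0,"gripper": -1},
    {"x": 0,"y": 0,"z": 0,"wx": 0,"wy": 0,"wz": 0,"gripper": -1},
    {"x": 0,"y": 0,"z": 0,"wx": 0,"wy": 0,"wz": 0,"gripper": -1},
    {"x": 0,"y": 0,"z": 0,"wx": 0,"wy": 0,"wz": 0,"gripper": -1},
    {"x": 0,"y": 0,"z": 0,"wx": 0,"wy": 0,"wz": 0,"gripper": -1}
  ]
}}

```text
clock: 20.4
eef_pos: [0.4788, -0.257, -0.0089]
tool_rot: [-0.109, 0.885, 0.369, 0.262]
contact_force: [-1.0, -0.5, 3.0]
opening: 0.283
finger_force: 19.9
```

Request:
{"op": "servo_tool", "data": {
  "plan": [
    {"x": 0.27,"y": 0,"z": -0.42,"wx": 0,"wy": 0,"wz": 0,"gripper": -1},
    {"x": 0.27,"y": 0,"z": -0.42,"wx": 0,"wy": 0,"wz": 0,"gripper": -1},
    {"x": 0.27,"y": 0,"z": -0.42,"wx": 0,"wy": 0,"wz": 0,"gripper": -1},
    {"x": 0,"y": 0,"z": 0,"wx": 0,"wy": 0,"wz": 0,"gripper": -1}
  ]
}}

```text
clock: 20.9
eef_pos: [0.4796, -0.2582, 0.0825]
tool_rot: [-0.108, 0.885, 0.369, 0.262]
contact_force: [0.0, 0.5, -0.1]
opening: 0.285
finger_force: 19.9
```

```bash
python3 - <<'E'
from h import *
q=env.read_camera("wrist"); s=env.state(); print(s["opening"],s["eef_pos"])
for r in env.landmark_of("case",q)[:2]: print("case rel tcp, tool-yaw axes",r["confidence"],(Ro.from_euler("z",-45.3,degrees=True).apply(at(q,r["xy"],s["eef_pos"][2]+.0095)-s["eef_pos"])*1000).round(1))
print(env.spot_in("case",q)[:2])
R=down(48.5,33)
for x,y,z in ((-.04,-.017,.07),(.048,-.017,.062),(.05,-.017,-.002)): print(x); go(bx(x,y,z),R)
E
```

```text
0.2862367256215971 [ 0.47883349 -0.25759305  0.08118743]
case rel tcp, tool-yaw axes 0.79 [-43.9 137.8   9.5]
case rel tcp, tool-yaw axes 0.67 [-11.4  -1.5   9.5]
[{'bbox': [289.0, 181.7, 54.9, 108.2], 'confidence': 0.73}, {'bbox': [65.1, 268.6, 43.0, 41.3], 'confidence': 0.64}]
-0.04
shift units(6cm) [-0.42  2.76 -0.08] turn units(5deg) [ 0.33  0.01 -0.56] shift if turned first [-0.55  2.74 -0.16]
0.048
shift units(6cm) [0.74 2.68 0.83] turn units(5deg) [ 0.33  0.01 -0.56] shift if turned first [0.61 2.74 0.75]
0.05
shift units(6cm) [0.19 2.69 1.74] turn units(5deg) [ 0.33  0.01 -0.56] shift if turned first [0.05 2.74 1.66]
```

Request:
{"op": "servo_tool", "data": {
  "plan": [
    {"x": 0,"y": 0,"z": 0,"wx": 0.33,"wy": 0,"wz": -0.56,"gripper": -1},
    {"x": -0.15,"y": 0.5,"z": -0.04,"wx": 0,"wy": 0,"wz": 0,"gripper": -1},
    {"x": -0.15,"y": 0.6,"z": -0.04,"wx": 0,"wy": 0,"wz": 0,"gripper": -1},
    {"x": -0.15,"y": 0.6,"z": -0.04,"wx": 0,"wy": 0,"wz": 0,"gripper": -1},
    {"x": -0.1,"y": 0.6,"z": -0.04,"wx": 0,"wy": 0,"wz": 0,"gripper": -1},
    {"x": 0,"y": 0.44,"z": 0,"wx": 0,"wy": 0,"wz": 0,"gripper": -1},
    {"x": 0,"y": 0,"z": 0,"wx": 0,"wy": 0,"wz": 0,"gripper": -1},
    {"x": -0.22,"y": 0,"z": 0.33,"wx": 0,"wy": 0,"wz": 0,"gripper": -1},
    {"x": -0.21,"y": 0,"z": 0.33,"wx": 0,"wy": 0,"wz": 0,"gripper": -1},
    {"x": 0,"y": 0,"z": 0,"wx": 0,"wy": 0,"wz": 0,"gripper": -1}
  ]
}}

```text
clock: 22.3
eef_pos: [0.5774, -0.3889, 0.0203]
tool_rot: [-0.119, 0.875, 0.393, 0.258]
contact_force: [-0.6, -0.1, 0.3]
opening: 0.284
finger_force: 19.9
```

```bash
python3 - <<'E'
from h import *
q=env.read_camera("wrist"); s=env.state(); print(s["eef_pos"],s["contact_force"])
P=[]
for n,m in M.items():
    for r in env.landmark_of(n,q)[:1]: print(n,round(r["confidence"],2),(np.array(r["xy"])-proj(q,bx(*m))).round(1))
for r in env.spot_in("case",q)[:2]: print(r)
print("exp col",proj(q,np.array(s["eef_pos"])-rot().apply([0,0,.045])), "comp cols at case top", proj(q,bx(.02,-.044,.06)),proj(q,bx(.02,.010,.06)))
R=down(48.5,33)
for x,y,z in ((.049,-.017,.022),(.05,-.017,-.002)): go(bx(x,y,z),R)
E
```

```text
[ 0.57853179 -0.38969914  0.02205394] [-0.05507606 -0.0192716   0.02724835]
rim_left 0.91 [-3.   2.3]
rim_right 0.74 [1.8 6. ]
box 0.76 [1.5 4.9]
{'bbox': [288.6, 182.1, 53.7, 106.6], 'confidence': 0.8}
exp col [315.55942703 254.84195513] comp cols at case top [359.54249976 120.87809945] [274.7476526  120.71212308]
shift units(6cm) [ 1.22 -0.02  0.85] turn units(5deg) [0.03 0.01 0.02] shift if turned first [ 1.22 -0.02  0.85]
shift units(6cm) [ 1.02 -0.02  1.19] turn units(5deg) [0.03 0.01 0.02] shift if turned first [ 1.02 -0.02  1.19]
```

Request:
{"op": "servo_tool", "data": {
  "plan": [
    {"x": 0.4,"y": 0,"z": 0.27,"wx": 0,"wy": 0,"wz": 0,"gripper": -1},
    {"x": 0.4,"y": 0,"z": 0.27,"wx": 0,"wy": 0,"wz": 0,"gripper": -1},
    {"x": 0.38,"y": 0,"z": 0.27,"wx": 0,"wy": 0,"wz": 0,"gripper": -1},
    {"x": 0,"y": 0,"z": 0,"wx": 0,"wy": 0,"wz": 0,"gripper": -1},
    {"x": 0,"y": 0,"z": 0,"wx": 0,"wy": 0,"wz": 0,"gripper": -1}
  ]
}}

```text
clock: 23.28
eef_pos: [0.6367, -0.3267, 0.0214]
tool_rot: [-0.116, 0.874, 0.394, 0.259]
contact_force: [0.0, 0.2, -1.0]
opening: 0.285
finger_force: 19.9
```

Request:
{"op": "servo_tool", "data": {
  "plan": [
    {"x": -0.1,"y": 0,"z": 0.16,"wx": 0,"wy": 0,"wz": 0,"gripper": -1},
    {"x": -0.09,"y": 0,"z": 0.14,"wx": 0,"wy": 0,"wz": 0,"gripper": -1},
    {"x": 0,"y": 0,"z": 0,"wx": 0,"wy": 0,"wz": 0,"gripper": -1},
    {"x": 0,"y": 0,"z": 0,"wx": 0,"wy": 0,"wz": 0,"gripper": -1}
  ]
}}

```text
clock: 23.78
eef_pos: [0.6368, -0.3267, 0.0002]
tool_rot: [-0.116, 0.874, 0.394, 0.259]
contact_force: [0.2, -0.5, -0.1]
opening: 0.285
finger_force: 19.9
```

```bash
python3 - <<'E'
from h import *
s=env.state(); print(s["eef_pos"],s["contact_force"],(Ro.from_euler("z",-B[2]).apply(np.array(s["eef_pos"])-bx(0,0,0))*1000).round(1))
go(bx(.049,-.017,-.003),down(48.5,33))
E
```

```text
[ 6.36824079e-01 -3.26709010e-01  2.06031207e-04] [ 0.23740735 -0.49831779 -0.08121639] [ 45.8 -17.9   0.2]
shift units(6cm) [ 0.02 -0.01  0.07] turn units(5deg) [0.02 0.01 0.  ] shift if turned first [ 0.02 -0.01  0.07]
```

Request:
{"op": "servo_tool", "data": {
  "plan": [
    {"x": 0.03,"y": 0,"z": 0.06,"wx": 0,"wy": 0,"wz": 0,"gripper": -1},
    {"x": 0,"y": 0,"z": 0,"wx": 0,"wy": 0,"wz": 0,"gripper": -1}
  ]
}}

```text
clock: 24.02
eef_pos: [0.6397, -0.3232, -0.0015]
tool_rot: [-0.116, 0.874, 0.394, 0.259]
contact_force: [0.4, -0.3, -1.2]
opening: 0.283
finger_force: 19.9
```

Request:
{"op": "servo_tool", "data": {
  "plan": [
    {"x": 0,"y": 0,"z": 0,"wx": 0,"wy": 0,"wz": 0,"gripper": -0.2},
    {"x": 0,"y": 0,"z": 0,"wx": 0,"wy": 0,"wz": 0,"gripper": -0.2},
    {"x": 0,"y": 0,"z": 0,"wx": 0,"wy": 0,"wz": 0,"gripper": -0.2},
    {"x": 0,"y": 0,"z": 0,"wx": 0,"wy": 0,"wz": 0,"gripper": -0.2}
  ]
}}

```text
clock: 24.52
eef_pos: [0.6393, -0.324, -0.0016]
tool_rot: [-0.116, 0.874, 0.394, 0.259]
contact_force: [-0.3, -0.0, -0.6]
opening: 0.403
finger_force: 0.0
```

Request:
{"op": "servo_tool", "data": {
  "plan": [
    {"x": 0,"y": 0,"z": -0.3,"wx": 0,"wy": 0,"wz": 0,"gripper": -0.2},
    {"x": 0,"y": 0,"z": -0.6,"wx": 0,"wy": 0,"wz": 0,"gripper": -0.2},
    {"x": 0,"y": 0,"z": -0.7,"wx": 0,"wy": 0,"wz": 0,"gripper": -0.2},
    {"x": -0.3,"y": 0,"z": -0.6,"wx": 0,"wy": 0,"wz": 0,"gripper": -1},
    {"x": 0,"y": 0,"z": 0,"wx": 0,"wy": 0,"wz": 0,"gripper": -1}
  ]
}}

```text
clock: 25.15
eef_pos: [0.5797, -0.3948, 0.102]
tool_rot: [-0.112, 0.876, 0.392, 0.259]
contact_force: [-0.2, 0.2, -0.9]
opening: 0.213
finger_force: 0.0
```

```bash
python3 - <<'E'
from h import *
for c in("wrist","side"):
  q=env.read_camera(c)
  for n,m in M.items():
    for r in env.landmark_of(n,q)[:1]: print(c,n,round(r["confidence"],2),(np.array(r["xy"])-proj(q,bx(*m))).round(1))
  for n,pl in (("stapler",(0,.046,.006)),("case",(.0425,-.017,.006)),("lid_edge",(0,0,.217)),("marker",(0,-.063,.006)),("eraser",(-.043,-.017,.006))):
    for r in env.landmark_of(n,q)[:2]: print(c,n,round(r["confidence"],2),"rel",(Ro.from_euler("z",-B[2]).apply(at(q,r["xy"],pl[2])-bx(*pl))*1000).round(1))
  print(env.spot_in("case",q)[:2])
save(env.read_camera("wrist"),"w7")
s=env.state(); print(s["eef_pos"],(Ro.from_euler("z",-B[2]).apply(np.array(s["eef_pos"])-bx(0,0,0))*1000).round(1),s["q"])
E
```

```text
wrist rim_left 0.55 [-2.5  2.2]
wrist rim_right 0.79 [0.6 2.7]
wrist case_place 0.84 [-1.6  0.2]
wrist box 0.58 [0.9 5.7]
wrist stapler 0.94 rel [-8.2 -3.1  0. ]
wrist case 0.75 rel [-4.3  0.5  0. ]
wrist lid_edge 0.3 rel [-54.  -41.6   0. ]
wrist marker 0.71 rel [1.4 4.1 0. ]
wrist marker 0.4 rel [ 12.2 -29.2   0. ]
wrist eraser 0.87 rel [-2.2  6.5  0. ]
wrist eraser 0.54 rel [83.1 -0.6  0. ]
[{'bbox': [292.4, 128.9, 35.5, 65.8], 'confidence': 0.79}, {'bbox': [53.3, 2.3, 417.3, 296.0], 'confidence': 0.67}]
side rim_left 0.66 [-0.3  0.3]
side rim_right 0.73 [-1.1  2.2]
side stapler_place 0.9 [-4.1 -1.5]
side case_place 0.74 [ 2.2 -0.7]
side box 0.76 [ 0.1 -4.4]
side stapler 0.76 rel [-4.7 -9.3  0. ]
side stapler 0.2 rel [-41.4 -53.4   0. ]
side case 0.56 rel [-9.3 -4.6  0. ]
side case 0.5 rel [-76.4 369.3   0. ]
side lid_edge 0.83 rel [34.4  5.3 -0. ]
side marker 0.59 rel [8.6 1.8 0. ]
side eraser 0.68 rel [ 2.5  8.5 -0. ]
[{'bbox': [232.5, 216.2, 11.1, 21.2], 'confidence': 0.71}, {'bbox': [395.6, 256.5, 22.5, 27.9], 'confidence': 0.66}]
[ 0.58152319 -0.38892238  0.09934512] [-37.4 -18.   99.3] [ 0.91336814  0.66960576 -0.1778577   1.58471843 -0.56096644  1.00112494
  0.38122688]
```

Both pieces are in place: the stapler about (-7,-4) mm and the case about (-5,-1) mm from their place points. Now the sweep, starting above the left rim.

```bash
python3 - <<'E'
from h import *
for p in ((0,.0805,.045),(0,-.08,.031)): go(bx(*p),down(48.5,33))
E
```

```text
shift units(6cm) [ 0.04 -1.64  1.1 ] turn units(5deg) [0.02 0.01 0.01] shift if turned first [ 0.03 -1.64  1.1 ]
shift units(6cm) [-0.1   1.03  1.29] turn units(5deg) [0.02 0.01 0.01] shift if turned first [-0.1   1.04  1.29]
```

Request:
{"op": "servo_tool", "data": {
  "plan": [
    {"x": 0,"y": -0.82,"z": 0,"wx": 0,"wy": 0,"wz": 0,"gripper": -1},
    {"x": 0,"y": -0.82,"z": 0,"wx": 0,"wy": 0,"wz": 0,"gripper": -1},
    {"x": 0.02,"y": 0,"z": 0.55,"wx": 0,"wy": 0,"wz": 0,"gripper": -1},
    {"x": 0.02,"y": 0,"z": 0.55,"wx": 0,"wy": 0,"wz": 0,"gripper": -1},
    {"x": 0,"y": 0,"z": 0,"wx": 0,"wy": 0,"wz": 0,"gripper": -1},
    {"x": -0.12,"y": 0,"z": 0.18,"wx": 0,"wy": 0,"wz": 0,"gripper": -1},
    {"x": 0,"y": 0,"z": 0,"wx": 0,"wy": 0,"wz": 0,"gripper": -1}
  ]
}}

```text
clock: 27.28
eef_pos: [0.5322, -0.2966, 0.0316]
tool_rot: [-0.116, 0.875, 0.393, 0.259]
contact_force: [-0.1, -0.0, -0.8]
opening: 0.005
finger_force: 0.0
```

Request:
{"op": "servo_tool", "data": {
  "plan": [
    {"x": -0.03,"y": 0,"z": 0.05,"wx": 0,"wy": 0,"wz": 0,"gripper": -1},
    {"x": 0,"y": 0,"z": 0,"wx": 0,"wy": 0,"wz": 0,"gripper": -1}
  ]
}}

```text
clock: 27.52
eef_pos: [0.5329, -0.2958, 0.0287]
tool_rot: [-0.116, 0.874, 0.394, 0.259]
contact_force: [0.4, 0.2, -1.0]
opening: 0.006
finger_force: 0.0
```

Request:
{"op": "servo_tool", "data": {
  "plan": [
    {"x": -0.02,"y": 0,"z": 0.03,"wx": 0,"wy": 0,"wz": 0,"gripper": -1},
    {"x": 0,"y": 0,"z": 0,"wx": 0,"wy": 0,"wz": 0,"gripper": -1}
  ]
}}

```text
clock: 27.78
eef_pos: [0.533, -0.2954, 0.0264]
tool_rot: [-0.116, 0.874, 0.394, 0.259]
contact_force: [0.2, -0.9, 0.6]
opening: 0.006
finger_force: 0.0
```

Request:
{"op": "servo_tool", "data": {
  "plan": [
    {"x": -0.02,"y": 0,"z": 0.03,"wx": 0,"wy": 0,"wz": 0,"gripper": -1},
    {"x": 0,"y": 0,"z": 0,"wx": 0,"wy": 0,"wz": 0,"gripper": -1}
  ]
}}

```text
clock: 28.02
eef_pos: [0.533, -0.2954, 0.0242]
tool_rot: [-0.116, 0.874, 0.394, 0.259]
contact_force: [-0.6, -0.5, 0.0]
opening: 0.006
finger_force: 0.1
```

Request:
{"op": "servo_tool", "data": {
  "plan": [
    {"x": -0.01,"y": 0,"z": 0.03,"wx": 0,"wy": 0,"wz": 0,"gripper": -1},
    {"x": 0,"y": 0,"z": 0,"wx": 0,"wy": 0,"wz": 0,"gripper": -1}
  ]
}}

```text
clock: 28.28
eef_pos: [0.5334, -0.2954, 0.0231]
tool_rot: [-0.116, 0.874, 0.394, 0.259]
contact_force: [-3.2, -0.8, 6.4]
opening: -0.0
finger_force: 3.4
```

The fingers feel the left rim (6 N) at the expected height. Now lift 5 mm and sweep across to the right rim.

Request:
{"op": "servo_tool", "data": {
  "plan": [
    {"x": 0.05,"y": 0,"z": -0.08,"wx": 0,"wy": 0,"wz": 0,"gripper": -1},
    {"x": 0,"y": 0.4,"z": 0,"wx": 0,"wy": 0,"wz": 0,"gripper": -1},
    {"x": 0,"y": 0.4,"z": 0,"wx": 0,"wy": 0,"wz": 0,"gripper": -1},
    {"x": 0,"y": 0.4,"z": 0,"wx": 0,"wy": 0,"wz": 0,"gripper": -1},
    {"x": 0,"y": 0.4,"z": 0,"wx": 0,"wy": 0,"wz": 0,"gripper": -1},
    {"x": 0,"y": 0.4,"z": 0,"wx": 0,"wy": 0,"wz": 0,"gripper": -1},
    {"x": 0,"y": 0.4,"z": 0,"wx": 0,"wy": 0,"wz": 0,"gripper": -1},
    {"x": 0,"y": 0.28,"z": 0,"wx": 0,"wy": 0,"wz": 0,"gripper": -1},
    {"x": 0,"y": 0,"z": 0,"wx": 0,"wy": 0,"wz": 0,"gripper": -1},
    {"x": 0,"y": 0,"z": 0,"wx": 0,"wy": 0,"wz": 0,"gripper": -1}
  ]
}}

```text
clock: 29.52
eef_pos: [0.6531, -0.401, 0.0281]
tool_rot: [-0.116, 0.874, 0.394, 0.259]
contact_force: [0.3, 0.2, -0.5]
opening: 0.005
finger_force: 0.0
```

```bash
python3 - <<'E'
from h import *
s=env.state(); print((Ro.from_euler("z",-B[2]).apply(np.array(s["eef_pos"])-bx(0,0,0))*1000).round(1),s["contact_force"])
# lid angle from side lid_edge: best match
for c in ("side","top"):
  q=env.read_camera(c)
  for r in env.landmark_of("lid_edge",q)[:1]:
    e=[(np.linalg.norm(proj(q,bx(.09-.181*np.cos(a)+.006*np.sin(a),0,.052+.181*np.sin(a)+.006*np.cos(a)))-r["xy"]),a) for a in np.arange(.7,1.3,.02)]
    print(c,r["confidence"],min(e))
# poses: clear to side above, then behind lid
R=down(48.5,0)
print("up"); go(bx(0,-.0,.20),R)
E
```

```text
[  1.1 -79.4  28.1] [ 0.34105722  0.23585312 -0.49629283]
top 0.59 (np.float64(2.888885463568604), np.float64(1.1600000000000004))
up
shift units(6cm) [ 1.55 -1.33 -2.41] turn units(5deg) [ 0.01 -6.59  0.  ] shift if turned first [-0.01 -1.33 -2.86]
```

Tip at y = -79 mm, clear of the rim, so the sweep is done. The lid is still at about 1.16 rad. Now go up, straighten the tool, and move over behind the lid.

Request:
{"op": "servo_tool", "data": {
  "plan": [
    {"x": 0.42,"y": 0,"z": -0.65,"wx": 0,"wy": 0,"wz": 0,"gripper": -1},
    {"x": 0.42,"y": 0,"z": -0.65,"wx": 0,"wy": 0,"wz": 0,"gripper": -1},
    {"x": 0.43,"y": -0.6,"z": -0.65,"wx": 0,"wy": 0,"wz": 0,"gripper": -1},
    {"x": 0.43,"y": -0.73,"z": -0.66,"wx": 0,"wy": -0.6,"wz": 0,"gripper": -1},
    {"x": 0,"y": 0,"z": 0,"wx": 0,"wy": -1,"wz": 0,"gripper": -1},
    {"x": 0,"y": 0,"z": 0,"wx": 0,"wy": -1,"wz": 0,"gripper": -1},
    {"x": 0,"y": 0,"z": 0,"wx": 0,"wy": -1,"wz": 0,"gripper": -1},
    {"x": 0,"y": 0,"z": 0,"wx": 0,"wy": -1,"wz": 0,"gripper": -1},
    {"x": 0,"y": 0,"z": 0,"wx": 0,"wy": -1,"wz": 0,"gripper": -1},
    {"x": 0,"y": 0,"z": 0,"wx": 0,"wy": -1,"wz": 0,"gripper": -1}
  ]
}}

```text
clock: 30.98
eef_pos: [0.5946, -0.3491, 0.2142]
tool_rot: [0.002, 0.912, 0.411, -0.001]
contact_force: [-0.4, -0.6, -0.6]
opening: 0.004
finger_force: 0.0
```

```bash
python3 - <<'E'
from h import *
s=env.state(); print((Ro.from_euler("z",-B[2]).apply(np.array(s["eef_pos"])-bx(0,0,0))*1000).round(1),s["contact_force"])
go(bx(.07,0,.215),down(48.5,0))
for c in ("side","top"):
  q=env.read_camera(c)
  for r in env.landmark_of("lid_edge",q)[:1]:
    e=[(np.linalg.norm(proj(q,bx(.09-.181*np.cos(a)+.006*np.sin(a),0,.052+.181*np.sin(a)+.006*np.cos(a)))-r["xy"]),a) for a in np.arange(.7,1.3,.02)]
    print(c,r["confidence"],min(e))
E
```

```text
[  1.   -1.3 214.2] [-0.37281768 -0.62501152 -0.60698017]
shift units(6cm) [ 1.15 -0.02 -0.02] turn units(5deg) [ 0.02  0.04 -0.  ] shift if turned first [ 1.15 -0.02 -0.01]
side 0.59 (np.float64(2.743368738989699), np.float64(1.1800000000000004))
top 0.94 (np.float64(4.394413008349455), np.float64(1.1600000000000004))
```

Request:
{"op": "servo_tool", "data": {
  "plan": [
    {"x": 0.6,"y": 0,"z": 0,"wx": 0,"wy": 0,"wz": 0,"gripper": -1},
    {"x": 0.6,"y": 0,"z": 0,"wx": 0,"wy": 0,"wz": 0,"gripper": -1},
    {"x": 0,"y": 0,"z": 0,"wx": 0,"wy": 0,"wz": 0,"gripper": -1},
    {"x": 0,"y": 0,"z": 0.5,"wx": 0,"wy": 0,"wz": 0,"gripper": -1},
    {"x": 0,"y": 0,"z": 0.45,"wx": 0,"wy": 0,"wz": 0,"gripper": -1},
    {"x": 0,"y": 0,"z": 0,"wx": 0,"wy": 0,"wz": 0,"gripper": -1}
  ]
}}

```text
clock: 31.92
eef_pos: [0.6395, -0.2971, 0.1544]
tool_rot: [-0.001, 0.912, 0.409, -0.002]
contact_force: [-0.2, 0.1, 0.9]
opening: 0.002
finger_force: 0.0
```

Request:
{"op": "servo_tool", "data": {
  "plan": [
    {"x": -0.3,"y": 0,"z": 0,"wx": 0,"wy": 0,"wz": 0,"gripper": -1},
    {"x": -0.3,"y": 0,"z": 0.02,"wx": 0,"wy": 0,"wz": 0,"gripper": -1},
    {"x": -0.3,"y": 0,"z": 0.03,"wx": 0,"wy": 0,"wz": 0,"gripper": -1},
    {"x": 0,"y": 0,"z": 0,"wx": 0,"wy": 0,"wz": 0,"gripper": -1}
  ]
}}

```text
clock: 32.42
eef_pos: [0.6049, -0.3387, 0.1542]
tool_rot: [0.001, 0.913, 0.409, -0.001]
contact_force: [0.9, -0.6, 0.6]
opening: 0.006
finger_force: 0.0
```

Request:
{"op": "servo_tool", "data": {
  "plan": [
    {"x": -0.24,"y": 0,"z": 0.15,"wx": 0,"wy": 0,"wz": 0,"gripper": -1},
    {"x": -0.23,"y": 0,"z": 0.17,"wx": 0,"wy": 0,"wz": 0,"gripper": -1},
    {"x": -0.19,"y": 0,"z": 0.2,"wx": 0,"wy": 0,"wz": 0,"gripper": -1},
    {"x": -0.18,"y": 0,"z": 0.2,"wx": 0,"wy": 0,"wz": 0,"gripper": -1},
    {"x": 0,"y": 0,"z": 0,"wx": 0,"wy": 0,"wz": 0,"gripper": -1}
  ]
}}

```text
clock: 33.05
eef_pos: [0.5712, -0.3744, 0.1087]
tool_rot: [-0.0, 0.912, 0.41, -0.001]
contact_force: [-0.9, 1.3, 0.3]
opening: 0.002
finger_force: 0.0
```

Request:
{"op": "servo_tool", "data": {
  "plan": [
    {"x": -0.14,"y": 0,"z": 0.23,"wx": 0,"wy": 0,"wz": 0,"gripper": -1},
    {"x": -0.14,"y": 0,"z": 0.24,"wx": 0,"wy": 0,"wz": 0,"gripper": -1},
    {"x": -0.09,"y": 0,"z": 0.26,"wx": 0,"wy": 0,"wz": 0,"gripper": -1},
    {"x": -0.09,"y": 0,"z": 0.26,"wx": 0,"wy": 0,"wz": 0,"gripper": -1},
    {"x": 0,"y": 0,"z": 0,"wx": 0,"wy": 0,"wz": 0,"gripper": -1}
  ]
}}

```text
clock: 33.67
eef_pos: [0.5534, -0.3941, 0.049]
tool_rot: [-0.001, 0.912, 0.41, -0.001]
contact_force: [-0.5, 0.2, -0.2]
opening: 0.005
finger_force: 0.0
```

Request:
{"op": "servo_tool", "data": {
  "plan": [
    {"x": -0.04,"y": 0,"z": 0.2,"wx": 0,"wy": 0,"wz": 0,"gripper": -1},
    {"x": -0.03,"y": 0,"z": 0.2,"wx": 0,"wy": 0,"wz": 0,"gripper": -1},
    {"x": 0,"y": 0,"z": 0,"wx": 0,"wy": 0,"wz": 0,"gripper": -1}
  ]
}}

```text
clock: 34.05
eef_pos: [0.5516, -0.3971, 0.0258]
tool_rot: [-0.0, 0.912, 0.411, -0.001]
contact_force: [0.5, 0.3, 0.3]
opening: 0.0
finger_force: 0.0
```

```bash
python3 - <<'E'
from h import *
s=env.state(); print((Ro.from_euler("z",-B[2]).apply(np.array(s["eef_pos"])-bx(0,0,0))*1000).round(1),s["contact_force"])
for c in ("side","top"):
  q=env.read_camera(c)
  for r in env.landmark_of("lid_edge",q)[:2]:
    e=[(np.linalg.norm(proj(q,bx(.09-.181*np.cos(a)+.006*np.sin(a),0,.052+.181*np.sin(a)+.006*np.cos(a)))-r["xy"]).round(1),a.round(2)) for a in np.arange(0,1.3,.02)]
    print(c,r["confidence"],r["xy"],min(e))
E
```

```text
[-63.5  -1.1  25.8] [0.53045381 0.29781557 0.27083645]
side 0.71 [367.5, 301.7] (np.float64(2.1), np.float64(0.02))
```

The lid follows, now at about 0.03 rad. Press it the rest of the way shut.

Request:
{"op": "servo_tool", "data": {
  "plan": [
    {"x": 0,"y": 0,"z": 0.07,"wx": 0,"wy": 0,"wz": 0,"gripper": -1},
    {"x": 0,"y": 0,"z": 0,"wx": 0,"wy": 0,"wz": 0,"gripper": -1}
  ]
}}

```text
clock: 34.5
eef_pos: [0.5525, -0.3977, 0.0229]
tool_rot: [0.001, 0.912, 0.411, -0.0]
contact_force: [-0.7, 0.3, 0.1]
opening: 0.01
finger_force: 0.0
```

Request:
{"op": "servo_tool", "data": {
  "plan": [
    {"x": 0,"y": 0,"z": 0.04,"wx": 0,"wy": 0,"wz": 0,"gripper": -1},
    {"x": 0,"y": 0,"z": 0,"wx": 0,"wy": 0,"wz": 0,"gripper": -1}
  ]
}}

```text
clock: 34.75
eef_pos: [0.5524, -0.3976, 0.0204]
tool_rot: [0.001, 0.912, 0.411, -0.0]
contact_force: [-0.4, 0.0, 0.4]
opening: 0.009
finger_force: 0.0
```

Request:
{"op": "servo_tool", "data": {
  "plan": [
    {"x": 0,"y": 0,"z": 0.03,"wx": 0,"wy": 0,"wz": 0,"gripper": -1},
    {"x": 0,"y": 0,"z": 0,"wx": 0,"wy": 0,"wz": 0,"gripper": -1}
  ]
}}

```text
clock: 35.0
eef_pos: [0.5525, -0.3976, 0.019]
tool_rot: [0.001, 0.912, 0.411, -0.0]
contact_force: [-0.9, 0.1, 4.6]
opening: 0.007
finger_force: 1.9
```

Request:
{"op": "servo_tool", "data": {
  "plan": [
    {"x": 0,"y": 0,"z": 0.02,"wx": 0,"wy": 0,"wz": 0,"gripper": -1},
    {"x": 0,"y": 0,"z": 0,"wx": 0,"wy": 0,"wz": 0,"gripper": -1},
    {"x": 0,"y": 0,"z": 0,"wx": 0,"wy": 0,"wz": 0,"gripper": -1}
  ]
}}

```text
clock: 35.38
eef_pos: [0.5525, -0.3977, 0.0189]
tool_rot: [0.001, 0.912, 0.411, 0.0]
contact_force: [-4.2, 2.0, 10.2]
opening: 0.002
finger_force: 5.4
```

Request:
{"op": "servo_tool", "data": {
  "plan": [
    {"x": 0,"y": 0,"z": -0.3,"wx": 0,"wy": 0,"wz": 0,"gripper": -1},
    {"x": 0,"y": 0,"z": -0.8,"wx": 0,"wy": 0,"wz": 0,"gripper": -1},
    {"x": 0,"y": 0,"z": -0.8,"wx": 0,"wy": 0,"wz": 0,"gripper": -1},
    {"x": 0,"y": 0,"z": 0,"wx": 0,"wy": 0,"wz": 0,"gripper": -1},
    {"x": 0,"y": 0,"z": 0,"wx": 0,"wy": 0,"wz": 0,"gripper": -1}
  ]
}}

```text
clock: 36.0
eef_pos: [0.5523, -0.3972, 0.1316]
tool_rot: [0.001, 0.912, 0.411, 0.0]
contact_force: [-0.0, -0.5, -0.8]
opening: 0.008
finger_force: 0.0
```

```bash
python3 - <<'E'
from h import *
for c in ("side","top","wrist"):
  q=env.read_camera(c)
  for r in env.landmark_of("lid_edge",q)[:2]:
    e=[(np.linalg.norm(proj(q,bx(.09-.181*np.cos(a)+.006*np.sin(a),0,.052+.181*np.sin(a)+.006*np.cos(a)))-r["xy"]).round(1),a.round(2)) for a in np.arange(0,1.3,.02)]
    print(c,r["confidence"],min(e))
E
```

```text
side 0.56 (np.float64(1.9), np.float64(0.02))
top 0.58 (np.float64(3.7), np.float64(0.0))
wrist 0.6 (np.float64(0.6), np.float64(0.1))
```

```bash
python3 -c "
from bench import env
print(env.job_done())"
```

```text
the job is handed in; nothing more can be done
None
```

I handed the job in at about 36 s with the lid shut against the rim, the stapler and earbud case each within about 1 cm of their compartment centres by camera, and the rim sweep done left to right; the hand-in gave no verdict.

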